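Clamp the glued mounts for curing

ROBOT

A 6-joint arm with a two-finger parallel gripper is mounted at the origin on a cart in front of the work surface, level with it; the furniture and walls round the work are solid. World frame = base frame: x ahead of the robot, y to its left, z up, the work surface at z = 0. Lengths are in m, angles in rad, forces in N, time in s.
With the tool pointing down it reaches from about 0.275 to 0.75 m from the base axis. Payload 10.2 kg.
Tool frame: the origin (TCP) lies where the fingers leave the gripper's body, on its centre line; the fingertips stand 73 mm ahead of it and the grasp point (between the pads) lies 54 mm ahead of it (pinch_z is the distance from the TCP to the grasp point, in m); z points along the fingers, y is the line along which they close (so a half turn about z gives the same grasp; the last joint's range is limited). The gripper opens to 85 mm and grips with 20 to 120 N. Pads are 22 mm wide; open, the fingers measure 114 mm over their backs; the gripper's body (76 mm by 85 mm) begins 54 mm behind the grasp point. The pads swing forward as they close: fully open they stand 13 mm farther back than shut.
Start: joints at [-1.506, 0.313, 1.498, -0, 1.331, -0.223], TCP at [0.149, -0.503, 0.304] pointing down, gripper open.
Joint ranges: [-2.94, 2.94], [-0.97, 2.17], [0.19, 2.56], [-1.23, 4.37], [0.02, 3.11], [-2.88, 2.88]. Speed limits (rad/s): [2.39, 2.39, 3.01, 3.14, 3.14, 3.14].

INTERFACE

Orientations are given as a 3x3 rotation matrix whose columns are the frame's x, y, z axes.
In Python, from station import observe, get_image, calibration, hand_in, pinch_z gives the robot as it stands.
- The arm moves only by the tool carry_out, never from a script. Its argument "plan" is a list of rows, each a list of 7 numbers: the turn, a rotation vector about the tool's x, y, z in degrees, then the shift along the tool's x, y, z in m, then the finger opening in m, from 0 to 0.0854. A call has 1 to 20 rows; each row shifts and turns the commanded pose from where the row before left it, along the tool's axes as they then stand; what a row does not reach is not made up. A row lasts 1/10 s, in which the tool goes at most 50 mm and 8.59 degrees, less where a joint would pass 70% of its speed; a pose out of reach is approached as far as the arm can. A call is refused whole if a number of a shift passes 0.05 or a number of a turn 8.59, either way. A call with a gripper value outside its range is refused whole. The fingers move at their own pace and stop on an object; the grip force is fixed at half the most. Time passes only in rows, so rows that do not move let the fingers close. It gives the time, the measured TCP pose, the force, the opening and the grip force at its end, in the units of the state.
- observe(): the state, without advancing time (a new reading comes with each control period).
- get_image(name): name is "scene" or "top" or "wrist"; returns the picture (420x560x3 uint8, blue, green, red); there is no depth.
- calibration(name): a dict with "vertical_fov" (degrees; the focal length in pixels is half the picture's height over the tangent of half this angle, whatever the lens; pixels are square), "cx", "cy" (the principal point, pixels), "distortion" ([k1, k2, p1, p2, k3] as OpenCV has them; the pictures are not rectified), "R" (3x3) and "t" (3): a world point X has camera coordinates R X + t. Camera axes: x right, y down, z forward; pixel columns grow to the right and rows downward; lengths in m; the calibration is good to about 2 mm. A picture is of the moment at which its call begins: read the wrist's pose just before it. calibration takes no time and is no camera call; for the wrist camera it gives the pose at the moment of the call.
- hand_in(): hands the job in; it is judged then, once.
The state is a dict: "time": time; "qpos": joint angles; "joint_vel": joint speeds; "joint_efforts": joint torques, N m; "ee_pos": TCP position; "eef_rot": TCP orientation; "force": force on the tool from outside, world axes, zero at the start; "torque": the same for the moment, N m; "grip_width": opening from 0.0 (shut) to 1.0 (fully open); "grasp_force": force on a finger pad.
Only numpy, scipy, OpenCV 4.12 (cv2) and the standard library are available. Lean on these libraries where they do the work, as an engineer would, in place of code of your own. Each camera call takes 0.05 s, during which the arm holds its last target. There are 200 camera calls.

TASK

Clamp the freshly glued nickel swivel mounts in the curing clamp: put the black felt pen that was left across its nests into the steel tool tray, stand every loose mount, wide end down, in a nest of its own, swing the clamp arm fully down and turn the latch over its nose until it is home against the keeper stop. Then tighten the knob clockwise until the brass tab pops out of the indicator, and not more than a quarter turn beyond that; leave the other things on the bench where they are.

Things in the scene. Friction and masses are not known exactly. Their poses are not given: they have to be found in the camera images.
- cure_clamp: curing clamp, fixed to the bench: grey plate 180 x 210 mm, 14 mm thick, with four round nests in a row. Origin on the bench under the middle of the row; x points from its front (robot side) to its hinge, y along the row (left seen from the front), z up. Plate from x -85 to +95 mm. Latch post at x -68, y +58 mm, 24 mm thick, 66 mm high; closed, the arm's beam lies over y -20 to +20 mm
- nest0 (a point): centre of the floor of nest 1 of 4, counted from the left (+y); a round recess 38 mm wide, 4 mm deep, floor 10 mm over the bench, nests 48 mm apart along y
- nest1 (a point): centre of the floor of nest 2 of 4, counted from the left (+y); a round recess 38 mm wide, 4 mm deep, floor 10 mm over the bench, nests 48 mm apart along y
- nest2 (a point): centre of the floor of nest 3 of 4, counted from the left (+y); a round recess 38 mm wide, 4 mm deep, floor 10 mm over the bench, nests 48 mm apart along y
- nest3 (a point): centre of the floor of nest 4 of 4, counted from the left (+y); a round recess 38 mm wide, 4 mm deep, floor 10 mm over the bench, nests 48 mm apart along y
- mount_a: a nickel swivel mount (two to four are there, all alike): a round step, 32 mm wide at the foot, about 23 mm at the top, 28 mm high. Stands on the bench wide end down. Origin at the centre of its underside, z up. Any mount may go in any nest; absent ones read None
- mount_b: a nickel swivel mount (two to four are there, all alike): a round step, 32 mm wide at the foot, about 23 mm at the top, 28 mm high. Stands on the bench wide end down. Origin at the centre of its underside, z up. Any mount may go in any nest; absent ones read None
- mount_c: a nickel swivel mount (two to four are there, all alike): a round step, 32 mm wide at the foot, about 23 mm at the top, 28 mm high. Stands on the bench wide end down. Origin at the centre of its underside, z up. Any mount may go in any nest; absent ones read None
- mount_d: a nickel swivel mount (two to four are there, all alike): a round step, 32 mm wide at the foot, about 23 mm at the top, 28 mm high. Stands on the bench wide end down. Origin at the centre of its underside, z up. Any mount may go in any nest; absent ones read None
- pen: black felt pen, 138 mm long along its y, 11 mm wide and high, lying at the start across the nests on the base plate. Origin at the middle of its underside
- tool_tray: shallow steel tray fixed to the bench, 190 mm along its x, 90 mm along its y, walls 18 mm high and 3 mm thick, floor 3 mm thick. A yellow screwdriver lies fixed in it along x at y +29 mm; the rest is free. Origin at the middle of its underside
- clamp_arm (a joint): angle of the clamp arm (rad): 0 fully down over the nests, 2.0 thrown open past upright, away from the robot. Hinge axis along the clamp's y at x +70 mm, 54.5 mm over the bench. Stiff hinge: stays where it is left, moves with 2 to 5 N at the handle. It carries the pressure bar (30 mm along x, 184 mm along y), the screw with its knob, and the indicator
- bow_handle (a point): middle of the arm's bow handle: a round bar 12 mm thick, 72 mm long along the clamp's y, 182 mm from the hinge axis, with 29 mm of free gap to the arm's nose. With the arm down it lies at x -112 mm, 58.5 mm over the bench
- latch (a joint): angle of the latch (rad): 0 home against the keeper stop, pointing to the clamp's -y across the arm's nose; up to 1.75 swung clear to the front (closes anticlockwise from above). Upright pivot at the post (clamp x -68, y +58 mm). Stays where it is left. Passes 1.5 mm over the nose once the arm is fully down, then holds it down; with the latch open the screw only lifts the arm
- latch_grip (a point): middle of the latch's upright finger grip, a black round post 12 to 17 mm thick, from 74 to 100 mm over the bench, 58 mm from the pivot
- knob (a joint): angle of the screw's knob (rad), growing clockwise as seen from above with the arm down, 0 to 8.0. It drives the pressure bar down 1.27 mm per rad; at 0 the bar is 3.5 mm over seated mounts. Stays where it is left; takes less than 0.1 N m. The tab pops out at about 5.3 rad
- knob_grip (a point): on the screw's axis, in the middle of the knob's wing: a bar 60 mm long, 14 mm thick and 24 mm high. At this point the x axis runs along the wing; at knob angle 0 the wing points along the clamp's x. With the arm down it stands 120 mm over the bench at knob angle 0, sinking with the screw; the wing reaches from 14 mm below it to 10 mm above
- tab (a joint): travel of the brass indicator tab (m): 0 held in, 0.012 popped out towards the clamp's front. It springs out by itself when the load sleeve has lifted 2 mm and does not go back
- tab_tip (a point): front end of the brass tab, 12 mm wide, at the front of the black boss under the knob
- load_sleeve (a joint): lift of the spring sleeve round the screw (m): 0 without load, 0.002 when the tab pops (about 14 N on the mounts), 4 N more per mm; above 0.0044 the mounts are overloaded. Pulling the knob up by more than 10 N would lift it too
- tape: bystander: roll of yellow tape 63 mm wide, 19 mm high, lying among the mounts
- glue_tube: bystander: white glue tube 50 x 17 mm
- flux: bystander: red dropper bottle, 36 mm wide, 78 mm high
- cap: bystander: black round end cap 34 mm wide, 12 mm high
Things that resemble listed ones, but are neither listed nor needed, are in the scene too. Leave any blue or pink look-alike of the mount_c alone.

How it is judged:
By the outcome, as a careful person would: the job done as asked, in the order asked, and still so for the second after the job is handed in, with the robot touching nothing.
Of mount_a, mount_b, mount_c, mount_d only 2 to 4 are there at a start; the rules pass over those that are not, and their reading is None.
At some moment in a run one of mount_a, mount_b, mount_c, mount_d may be knocked a few centimetres aside while the robot is not near it.
Once in a run the grip may slacken for a moment while it holds something.
It also fails if it takes over 210 s, if anything falls off the work surface, if the arm or the gripper's body presses on something with over 40 N, if the wrist force passes 120 N, or if a joint passes its speed limit or range.

## Working session

There is one attempt and no reset: what is moved stays moved. The work goes in short steps, Python scripts to look and compute and a tool call to move; the robot and the scene stay as the last step left them, time stands still between calls to the robot, and variables do not carry over. Pictures are saved under pics/ and viewed, at most 14 in all, crops included, and the job is handed in when it is done.

Besides the shell and the picture viewer there is one more tool, called after "Emit:" in YAML: its name, and indented under it one key for each argument. carry_out: Moves the arm, as the interface text tells. Its arguments: {"type":"object","properties":{"plan":{"type":"array","items":{"type":"array","items":{"type":"number"}}}},"required":["plan"]}

```bash
mkdir -p pics; ls; cat > h.py <<'E'
import numpy as np, cv2
from station import observe, get_image, calibration, hand_in, pinch_z
def K(c):
    f=210/np.tan(np.radians(c["vertical_fov"])/2)
    return np.array([[f,0,c["cx"]],[0,f,c["cy"]],[0,0,1.]])
def ray(c,uv):
    uv=np.array(uv,float).reshape(-1,1,2)
    n=cv2.undistortPoints(uv,K(c),np.array(c["distortion"],float)).reshape(-1,2)
    R=np.array(c["R"]);t=np.array(c["t"])
    d=np.c_[n,np.ones(len(n))]@R
    return -R.T@t,d
def onz(c,uv,z):
    o,d=ray(c,uv); return o+d*((z-o[2])/d[:,2])[:,None]
def proj(c,X):
    R=np.array(c["R"]);t=np.array(c["t"])
    return cv2.projectPoints(np.array(X,float).reshape(-1,1,3),cv2.Rodrigues(R)[0],t,K(c),np.array(c["distortion"],float))[0].reshape(-1,2)
def tri(c1,u1,c2,u2):
    o1,d1=ray(c1,u1);o2,d2=ray(c2,u2);d1=d1[0];d2=d2[0]
    s=np.linalg.lstsq(np.c_[d1,-d2],o2-o1,rcond=None)[0]
    a=o1+s[0]*d1;b=o2+s[1]*d2
    return (a+b)/2,np.linalg.norm(a-b)
E
python3 - <<'E'
from h import *
for n in("scene","top","wrist"):
    cv2.imwrite(f"pics/{n}0.png",get_image(n)); c=calibration(n)
    R=np.array(c["R"]);print(n,c["vertical_fov"],c["distortion"],"pos",(-R.T@np.array(c["t"])).round(3),"fwd",R[2].round(2))
print(pinch_z,observe())
E
```

```text
pics
scene 55.00012657801497 [-0.07362226  0.          0.          0.          0.        ] pos [ 0.038 -0.756  0.596] fwd [ 0.52  0.69 -0.51]
top 54.18788494031592 [-0.08121931  0.          0.          0.          0.        ] pos [ 0.391 -0.055  1.184] fwd [ 0.13  0.01 -0.99]
wrist 65.02042461607586 [-0.03822257  0.          0.          0.          0.        ] pos [ 0.228 -0.48   0.374] fwd [-0.31 -0.09 -0.95]
0.0539 {'time': 0.15, 'qpos': array([-1.50643192e+00,  3.13304376e-01,  1.49824230e+00, -4.63763650e-06,
        1.33101802e+00, -2.23371353e-01]), 'joint_vel': array([-9.01505465e-04,  6.50948059e-04, -1.81122527e-03,  2.73332894e-05,
       -1.96632145e-03,  8.60374194e-04]), 'joint_efforts': array([ 1.59888983e-03, -4.12369788e+01, -2.59796762e+01, -1.69566897e-04,
        3.22215528e-03, -6.40922707e-06]), 'ee_pos': array([ 0.14897926, -0.50328989,  0.30348289]), 'eef_rot': array([[ 9.58888577e-01,  2.83782827e-01, -6.70175101e-05],
       [ 2.83782757e-01, -9.58888110e-01,  9.69742006e-04],
       [ 2.10933834e-04, -9.48892946e-04, -9.99999528e-01]]), 'force': array([ 0.89975179,  0.35143893, -0.31228212]), 'torque': array([-0.0064429 , -0.01235909,  0.01354374]), 'grasp_force': 0.0, 'grip_width': 1.001833822573808}
```

View pics/top0.png

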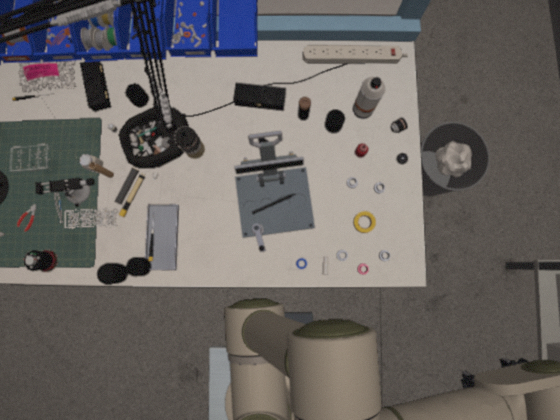

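View pics/scene0.png

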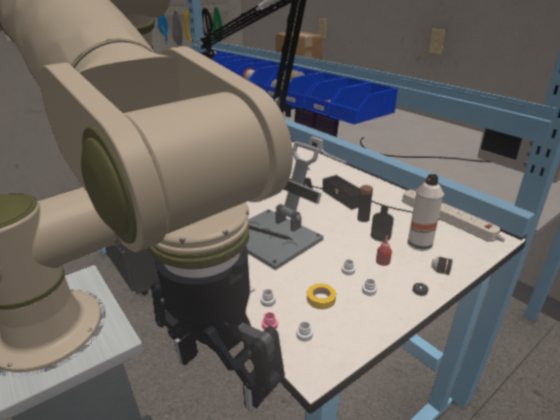

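The top view shows the clamp at (275,200) with the pen at (273,204), and the tray at (161,237). There are four nickel mounts at (352,183), (379,187), (342,255) and (384,255), with the tape at (364,222) and blue and pink look-alikes at (301,263) and (363,268). The scene view agrees.

```bash
python3 - <<'E'
from h import *
im=cv2.imread("pics/top0.png");c=calibration("top")
cv2.imwrite("pics/crop1.png",cv2.resize(im[125:285,140:420],(798,456),interpolation=cv2.INTER_CUBIC))
hsv=cv2.cvtColor(im,cv2.COLOR_BGR2HSV)
# gray, darker-than-bench plate / tray
m=((hsv[...,2]>70)&(hsv[...,2]<165)).astype(np.uint8)*255
m[:, :100]=0; m[285:]=0; m[:110]=0; m[:,430:]=0
for k,z in((3,.014),):
    n=cv2.morphologyEx(m,cv2.MORPH_CLOSE,np.ones((k,k)))
    cs,_=cv2.findContours(n,cv2.RETR_EXTERNAL,cv2.CHAIN_APPROX_NONE)
    for q in cs:
        a=cv2.contourArea(q)
        if a>25:
            r=cv2.minAreaRect(q);print(int(a),np.round(r[0],1),np.round(r[1],1),round(r[2],1),onz(c,r[0],.014)[0].round(3), im[int(r[0][1]),int(r[0][0])])
print(im[205,290],im[240,170],im[240,300],im[183,345:360].tolist())
E
```

```text
34 [361.5 268.5] [9.9 9.9] 45.0 [ 0.375 -0.272  0.014] [142 143 175]
115 [301. 263.] [12. 12.] 90.0 [ 0.391 -0.101  0.014] [160 169 180]
52 [324. 265.] [18.  6.] 90.0 [ 0.385 -0.166  0.014] [141 149 157]
97 [383.6 255.3] [12.1 10.7] 26.6 [ 0.412 -0.336  0.014] [159 162 167]
90 [341.1 255.2] [11.3 10.5] 31.0 [ 0.413 -0.215  0.014] [161 172 179]
126 [362.  223.5] [19. 20.] 90.0 [ 0.503 -0.277  0.014] [160 169 178]
2195 [139.5 243.5] [81. 79.] 90.0 [0.445 0.363 0.014] [155 164 174]
97 [378.8 187.6] [10.7 11.6] 63.4 [ 0.607 -0.328  0.014] [155 160 165]
95 [351.5 182.5] [11. 11.] 90.0 [ 0.622 -0.249  0.014] [161 167 175]
125 [401.5 158. ] [12. 13.] 90.0 [ 0.696 -0.399  0.014] [78 79 79]
163 [361.1 150.1] [13.  16.1] 33.7 [ 0.719 -0.28   0.014] [57 57 94]
6327 [272.9 190.4] [119.7  74.7] 82.9 [ 0.599 -0.021  0.014] [102  99  93]
673 [149.  138.4] [32.1 37.7] 77.0 [0.758 0.35  0.014] [59 60 63]
166 [107. 148.] [14. 62.] 0.0 [0.73  0.477 0.014] [155 163 174]
222 [398.2 125.4] [14.3 18.8] 63.4 [ 0.796 -0.393  0.014] [40 36 40]
1003 [423. 197.] [174.  12.] 90.0 [ 0.58  -0.457  0.014] [ 90  99 103]
147 [363.  114.5] [ 9. 22.] 90.0 [ 0.829 -0.289  0.014] [79 83 86]
41 [334.5 121.5] [23. 21.] 90.0 [ 0.807 -0.203  0.014] [28 28 28]
102 [167.  118.3] [17.9  8.1] 80.5 [0.82  0.298 0.014] [132 134 140]
1486 [157.8 168.2] [108.4 125.7] 4.7 [0.667 0.319 0.014] [147 155 165]
[104 101  94] [132 129 128] [161 171 179] [[156, 164, 172], [139, 142, 149], [139, 137, 141], [143, 141, 143], [133, 133, 137], [134, 136, 141], [151, 156, 162], [162, 168, 174], [161, 169, 176], [157, 161, 169], [150, 153, 156], [154, 151, 154], [157, 157, 162], [162, 167, 175], [162, 171, 180]]
```

View pics/crop1.png

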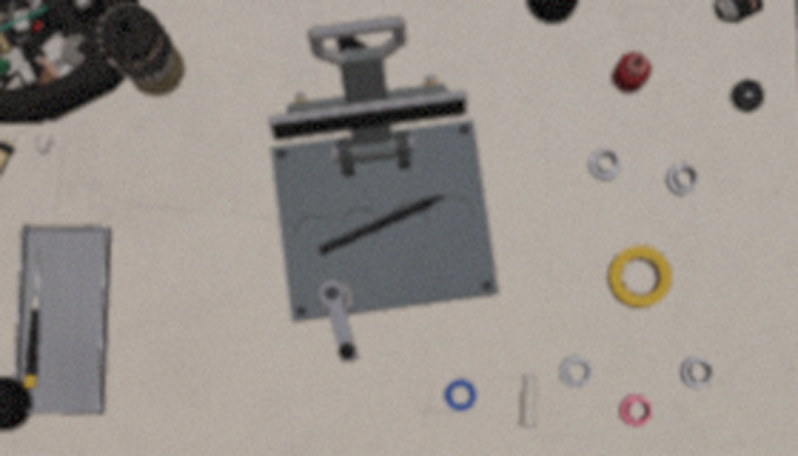

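The crop shows plate corners at (295,320), (497,292), (470,125) and (273,148). The pen runs (322,250)–(442,197), the latch grip is at (347,352) and the tray corners are (22,228), (110,228), (103,412) and (17,408).

```bash
cat >> h.py <<'E'
from scipy.spatial.transform import Rotation as Ro
def goto(p,yaw=None,R=None):
    """tool-down (tool x at yaw) target: total turn & shift in present tool axes"""
    s=observe();A=np.array(s["eef_rot"]);
    if R is None: R=np.array([[np.cos(yaw),np.sin(yaw),0],[np.sin(yaw),-np.cos(yaw),0],[0,0,-1.]])
    print("t%.1f"%s["time"],"turn deg(tool)",np.degrees(Ro.from_matrix(A.T@R).as_rotvec()).round(1),"shift in target axes",(R.T@(np.array(p)-s["ee_pos"])).round(4),"in present",(A.T@(np.array(p)-s["ee_pos"])).round(4))
E
python3 - <<'E'
from h import *
c=calibration("top")
f=lambda L:[[140+(x+.5)/2.85-.5,125+(y+.5)/2.85-.5] for x,y in L]
P=onz(c,f([(295,320),(497,292),(470,125),(273,148)]),.014)[:,:2];print("plate",P.round(4))
# local corners FL(-.085,.105) FR RR RL
L=np.array([[-.085,.105],[-.085,-.105],[.095,-.105],[.095,.105]])
M,_=cv2.estimateAffinePartial2D(L,P);yaw=np.arctan2(M[1,0],M[0,0]);print("scale",np.hypot(M[0,0],M[1,0]),"yaw",yaw,"org",P.mean(0)-np.array([[np.cos(yaw),-np.sin(yaw)],[np.sin(yaw),np.cos(yaw)]])@[.005,0])
e=onz(c,f([(322,250),(442,197)]),.02)[:,:2];print("pen",e.round(4),e.mean(0),np.linalg.norm(e[0]-e[1]),np.arctan2(*(e[0]-e[1])[::-1]))
print("tray",onz(c,f([(22,228),(110,228),(103,412),(17,408)]),.018).round(4))
print("grip",onz(c,f([(347,352)]),.1),"tape",onz(c,f([(640,276)]),.019))
print("mounts",onz(c,[(351.8,182.5),(379,187.6),(341.5,255.2),(383.8,255.3)],.02).round(4))
print("handle",onz(c,f([(357,25)]),.22))
goto([.50,-.03,.30],yaw)
E
```

```text
plate [[ 0.4646  0.0634]
 [ 0.4926 -0.139 ]
 [ 0.6639 -0.1132]
 [ 0.6403  0.0882]]Traceback (most recent call last):
  File "<stdin>", line 7, in <module>
cv2.error: OpenCV(4.12.0) /io/opencv/modules/calib3d/src/ptsetreg.cpp:1108: error: (-215:Assertion failed) count >= 0 && to.checkVector(2) == count in function 'estimateAffinePartial2D'
```

```bash
python3 - <<'E'
from h import *
c=calibration("top")
f=lambda L:[[140+(x+.5)/2.85-.5,125+(y+.5)/2.85-.5] for x,y in L]
P=onz(c,f([(295,320),(497,292),(470,125),(273,148)]),.014)[:,:2].copy()
L=np.array([[-.085,.105],[-.085,-.105],[.095,-.105],[.095,.105]])
M,_=cv2.estimateAffinePartial2D(L,P);yaw=np.arctan2(M[1,0],M[0,0]);print("scale",np.hypot(M[0,0],M[1,0]),"yaw",yaw,"org",P.mean(0)-np.array([[np.cos(yaw),-np.sin(yaw)],[np.sin(yaw),np.cos(yaw)]])@[.005,0])
e=onz(c,f([(322,250),(442,197)]),.02)[:,:2];print("pen",e.round(4),e.mean(0),np.linalg.norm(e[0]-e[1]),np.arctan2(*(e[0]-e[1])[::-1]))
print("tray",onz(c,f([(22,228),(110,228),(103,412),(17,408)]),.018).round(4))
print("grip",onz(c,f([(347,352)]),.1),"tape",onz(c,f([(640,276)]),.019))
print("mounts",onz(c,[(351.8,182.5),(379,187.6),(341.5,255.2),(383.8,255.3)],.02).round(4))
print("handle",onz(c,f([(357,25)]),.22))
goto([.45,-.03,.30],yaw)
E
```

```text
scale 0.9713175390837432 yaw 0.13454034562792264 org [ 0.56037017 -0.02582787]
pen [[ 0.5345  0.0365]
 [ 0.5882 -0.0841]] [ 0.56132884 -0.02380086] 0.1320573003109262 1.9899933976185626
tray [[0.5574 0.3436 0.018 ]
 [0.5573 0.2525 0.018 ]
 [0.3723 0.2539 0.018 ]
 [0.3756 0.3414 0.018 ]]
grip [[0.4296173  0.00627993 0.1       ]] tape [[ 0.50803254 -0.28221116  0.019     ]]
mounts [[ 0.6212 -0.249   0.02  ]
 [ 0.6062 -0.3275  0.02  ]
 [ 0.4125 -0.2153  0.02  ]
 [ 0.4118 -0.3353  0.02  ]]
handle [[ 0.70364225 -0.00710581  0.22      ]]
t0.1 turn deg(tool) [-0.1 -0.   8.8] shift in target axes [ 0.3618 -0.4286  0.0035] in present [ 0.423  -0.3684  0.0039]
```

Emit:
carry_out:
  plan:
    - [0,0,4.4,0.0226,-0.0268,0,0.085]
    - [0,0,4.4,0.0226,-0.0268,0,0.085]
    - [0,0,0,0.0226,-0.0268,0,0.085]
    - [0,0,0,0.0226,-0.0268,0,0.085]
    - [0,0,0,0.0226,-0.0268,0,0.085]
    - [0,0,0,0.0226,-0.0268,0,0.085]
    - [0,0,0,0.0226,-0.0268,0,0.085]
    - [0,0,0,0.0226,-0.0268,0,0.085]
    - [0,0,0,0.0226,-0.0268,0,0.085]
    - [0,0,0,0.0226,-0.0268,0,0.085]
    - [0,0,0,0.0226,-0.0268,0,0.085]
    - [0,0,0,0.0226,-0.0268,0,0.085]
    - [0,0,0,0.0226,-0.0268,0,0.085]
    - [0,0,0,0.0226,-0.0268,0,0.085]
    - [0,0,0,0.0226,-0.0268,0,0.085]
    - [0,0,0,0.0226,-0.0268,0,0.04]
    - [0,0,0,0,0,0,0.04]
    - [0,0,0,0,0,0,0.04]

```text
time: 1.95
ee_pos: [0.4429, -0.0258, 0.3036]
eef_rot: [[0.991, 0.135, -0.001], [0.135, -0.991, 0.0], [-0.001, -0.0, -1.0]]
force: [0.1, -0.8, 0.7]
grip_width: 0.51
grasp_force: 0.0
```

```bash
python3 - <<'E'
from h import *
c=calibration("wrist");im=get_image("wrist");cv2.imwrite("pics/w1.png",im)
np.save("w1.npy",c,allow_pickle=True)
s=observe();print(s["ee_pos"],s["eef_rot"][:,0],s["grip_width"])
print(proj(c,[[.56,-.026,.014],[.5344,.0365,.025],[.588,-.084,.025]]))
goto([.45,-.03,.30],.1345)
E
```

```text
[ 0.44265656 -0.02641522  0.30367887] [ 9.90974504e-01  1.34049002e-01 -6.30151976e-04] 0.4708992588597429
[[290.56618735  61.15153733]
 [224.91783749  78.53797379]
 [355.06899479  38.08367621]]
t2.0 turn deg(tool) [-0.  0. -0.] shift in target axes [0.0068 0.0045 0.0037] in present [0.0068 0.0045 0.0037]
```

View pics/w1.png

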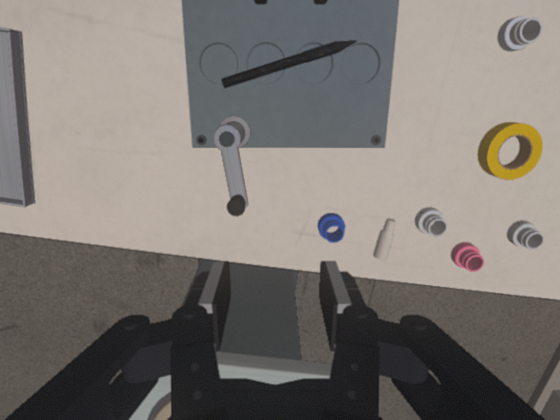

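The wrist view shows the pen from (223,83) to (355,42), nest rims centred near (218,64), (265,63), (313,63) and (361,64), and plate front corners at (192,147) and (385,148). The latch grip is at (236,205), and the mounts, tape and look-alikes are on the right.

```bash
python3 - <<'E'
from h import *
c=np.load("w1.npy",allow_pickle=True).item()
N=onz(c,[(218,64),(265,63),(313,63),(361,64)],.014);print("nests",N.round(4),N.mean(0).round(4),"yaw",np.arctan2(-(N[3]-N[0])[0]*-1,-(N[3]-N[0])[1]), np.linalg.norm(N[3]-N[0])/3)
F=onz(c,[(192,147),(385,148)],.014);print("front corners",F.round(4),np.linalg.norm(F[0]-F[1]))
e=onz(c,[(223,83),(355,42)],.0195);print("pen",e.round(4),e.mean(0),np.linalg.norm(e[0]-e[1]),np.arctan2(*(e[0]-e[1])[1::-1]))
print("latch pivot top",onz(c,[(228,137)],.07),"grip top",onz(c,[(236,205)],.1), "grip",onz(c,[(236,205)],.1))
print("mount tops",onz(c,[(532,29),(437,227),(534,239)],.028).round(4),"foot-ish", onz(c,[(430,220),(522,233)],.0).round(4))
E
```

```text
nests [[ 0.5476  0.0463  0.014 ]
 [ 0.5548 -0.0007  0.014 ]
 [ 0.5614 -0.0487  0.014 ]
 [ 0.5673 -0.0971  0.014 ]] [ 0.5578 -0.025   0.014 ] yaw 0.13659608971545167 0.048242611379189226
front corners [[ 0.4603  0.0675  0.014 ]
 [ 0.4877 -0.1413  0.014 ]] 0.21050803982561045
pen [[ 0.5301  0.0388  0.0195]
 [ 0.5855 -0.0857  0.0195]] [ 0.5578026 -0.0234496  0.0195   ] 0.13638120463794504 1.9897398252174405
latch pivot top [[0.48370668 0.02264746 0.07      ]] grip top [[0.43014645 0.00670774 0.1       ]] grip [[0.43014645 0.00670774 0.1       ]]
mount tops [[ 0.622  -0.2521  0.028 ]
 [ 0.4099 -0.2174  0.028 ]
 [ 0.4105 -0.3381  0.028 ]] foot-ish [[ 0.4084 -0.2225  0.    ]
 [ 0.4072 -0.3452  0.    ]]
```

Emit:
carry_out:
  plan:
    - [0,0,0,0.0286,0.0031,0,0.03]
    - [0,0,0,0.0286,0.0031,0,0.03]
    - [0,0,0,0.0286,0.0031,0,0.03]
    - [0,0,0,0.0286,0.0031,0,0.03]
    - [0,0,-8.2,0,0,0,0.03]
    - [0,0,-8.2,0,0,0,0.03]
    - [0,0,-8.2,0,0,0,0.03]
    - [0,0,-8.2,0,0,0,0.03]
    - [0,0,-8.2,0,0,0.01,0.03]
    - [0,0,-8.2,0,0,0.01,0.03]
    - [0,0,-8.2,0,0,0.02,0.03]
    - [0,0,-8.2,0,0,0.02,0.03]
    - [0,0,-8.2,0,0,0.02,0.03]
    - [0,0,-8.2,0,0,0.02,0.03]
    - [0,0,-8.2,0,0,0.02,0.03]
    - [0,0,-8.2,0,0,0.02,0.03]
    - [0,0,-8.0,0,0,0.01,0.03]
    - [0,0,0,0,0,0,0.03]
    - [0,0,0,0,0,0,0.03]
    - [0,0,0,0,0,0,0.03]

```text
time: 4.0
ee_pos: [0.5581, -0.0237, 0.1548]
eef_rot: [[-0.405, 0.914, 0.001], [0.914, 0.405, -0.0], [-0.001, 0.001, -1.0]]
force: [-0.7, 0.2, -0.3]
grip_width: 0.352
grasp_force: 0.0
```

```bash
python3 - <<'E'
from h import *
s=observe();print(s["ee_pos"],s["qpos"].round(2),s["grip_width"])
goto([.5578,-.0235,.089],1.99)
E
```

```text
[ 0.55814993 -0.02372554  0.154808  ] [-0.25  0.54  1.57  0.    1.02 -0.67] 0.35179742218282006
t4.0 turn deg(tool) [ 0.1  0.1 -0.1] shift in target axes [ 0.0003 -0.0002  0.0658] in present [ 0.0004 -0.0003  0.0658]
```

Emit:
carry_out:
  plan:
    - [0,0,0,0,0,0.03,0.03]
    - [0,0,0,0,0,0.02,0.03]
    - [0,0,0,0,0,0.01,0.03]
    - [0,0,0,0,0,0.006,0.03]
    - [0,0,0,0,0,0,0.03]
    - [0,0,0,0,0,0,0.0]
    - [0,0,0,0,0,0,0.0]
    - [0,0,0,0,0,0,0.0]
    - [0,0,0,0,0,0,0.0]
    - [0,0,0,0,0,0,0.0]
    - [0,0,0,0,0,0,0.0]

```text
time: 5.1
ee_pos: [0.5585, -0.0233, 0.0891]
eef_rot: [[-0.408, 0.913, 0.002], [0.913, 0.408, -0.0], [-0.001, 0.002, -1.0]]
force: [-0.3, 1.1, 6.4]
grip_width: 0.106
grasp_force: 60.7
```

Emit:
carry_out:
  plan:
    - [0,0,0,0,0,-0.01,0]
    - [0,0,0,0,0,-0.03,0]
    - [0,0,0,0,0,-0.035,0]
    - [0,0,0,0,0,-0.035,0]
    - [0,0,0,0.0356,0.0046,0,0]
    - [0,0,0,0.0356,0.0046,0,0]
    - [0,0,0,0.0356,0.0046,0,0]
    - [0,0,0,0.0356,0.0046,0,0]
    - [0,0,0,0.0356,0.0046,0,0]
    - [0,0,0,0.0356,0.0046,0,0]
    - [0,0,0,0.0356,0.0046,0,0]
    - [0,0,0,0.0356,0.0046,0,0]
    - [0,0,0,0.0356,0.0046,0,0]
    - [0,0,0,0,0,0,0]

```text
time: 6.5
ee_pos: [0.4634, 0.2893, 0.1986]
eef_rot: [[-0.412, 0.911, 0.0], [0.911, 0.412, 0.001], [0.001, 0.001, -1.0]]
force: [0.4, -0.2, 0.2]
grip_width: 0.103
grasp_force: 59.8
```

Emit:
carry_out:
  plan:
    - [0,0,-8.2,0,0,0,0]
    - [0,0,-8.2,0,0,0,0]
    - [0,0,-8.2,0,0,0,0]
    - [0,0,-8.2,0,0,0,0]
    - [0,0,-8.2,0,0,0,0]
    - [0,0,-8.2,0,0,0,0]
    - [0,0,-8.2,0,0,0,0]
    - [0,0,-8.2,0,0,0,0]
    - [0,0,0,0,0,0,0]
    - [0,0,0,0,0,0,0]

```text
time: 7.5
ee_pos: [0.4651, 0.2858, 0.1982]
eef_rot: [[-1.0, 0.01, 0.0], [0.01, 1.0, 0.0], [-0.0, 0.0, -1.0]]
force: [-0.4, 0.4, 0.4]
grip_width: 0.105
grasp_force: 59.8
```

```bash
python3 - <<'E'
from h import *
s=observe();print(s["ee_pos"],s["grip_width"],s["grasp_force"]);goto([.466,.286,.079],np.pi)
cv2.imwrite("pics/w2.png",get_image("wrist"));c=calibration("wrist");np.save("w2.npy",c,allow_pickle=True)
E
```

```text
[0.46510529 0.28584734 0.1982489 ] 0.10469356613092759 59.8047137260437
t7.5 turn deg(tool) [ 0.   0.  -0.6] shift in target axes [-0.0009  0.0002  0.1192] in present [-0.0009  0.0002  0.1192]
```

View pics/w2.png

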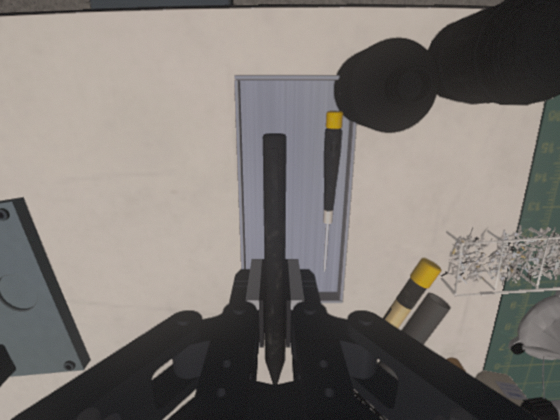

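The pen is held over the tray, running from (275,135) to (277,380). The tray's top corners are near (236,77) and (355,77), the far end is at about (243,293)–(343,299), and the screwdriver sits at (330,165).

```bash
python3 - <<'E'
from h import *
c=np.load("w2.npy",allow_pickle=True).item()
print(onz(c,[(236,77),(343,299),(243,293)],.018).round(4),"driver",onz(c,[(334,165)],.012),"pen near end",onz(c,[(274,136)],.128).round(4))
E
```

```text
[[0.3675 0.2596 0.018 ]
 [0.5525 0.3463 0.018 ]
 [0.5453 0.2574 0.018 ]] driver [[0.43288696 0.33328301 0.012     ]] pen near end [[0.3967 0.2865 0.128 ]]
```

Emit:
carry_out:
  plan:
    - [0,0,0,0,0.003,0.035,0]
    - [0,0,0,0,0,0.035,0]
    - [0,0,0,0,0,0.03,0]
    - [0,0,0,0,0,0.012,0]
    - [0,0,0,0,0,0.006,0]
    - [0,0,0,0,0,0,0]
    - [0,0,0,0,0,0,0.02]
    - [0,0,0,0,0,0,0.02]
    - [0,0,0,0,0,0,0.02]
    - [0,0,0,0,0,-0.005,0.02]
    - [0,0,0,0,0,-0.015,0.02]
    - [0,0,0,0,0,-0.03,0.03]
    - [0,0,0,0,0,-0.05,0.03]
    - [0,0,0,0,0,-0.05,0.03]
    - [0,0,0,0,0,-0.03,0.04]
    - [0,0,0,0,0,0,0.04]

```text
time: 9.15
ee_pos: [0.4659, 0.2897, 0.265]
eef_rot: [[-1.0, 0.005, 0.009], [0.005, 1.0, 0.003], [-0.009, 0.003, -1.0]]
force: [0.0, 0.2, -0.1]
grip_width: 0.468
grasp_force: 0.0
```

```bash
python3 - <<'E'
from h import *
s=observe();print(s["ee_pos"],s["qpos"].round(2),s["grip_width"])
a=get_image("wrist");b=get_image("top")
cv2.imwrite("pics/c3.png",np.hstack([cv2.resize(a,(400,300)),cv2.resize(b[125:285,140:420],(400,300))]))
cv2.imwrite("pics/top3.png",b)
goto([.33,-.278,.25],0)
E
```

```text
[0.46593994 0.28967563 0.26500987] [ 0.34  0.39  1.49  0.    1.25 -1.22] 0.4679356138016865
t9.2 turn deg(tool) [ 1.000e-01 -0.000e+00  1.797e+02] shift in target axes [-0.1348  0.5672  0.0102] in present [ 0.1318 -0.5679  0.01  ]
```

View pics/c3.png

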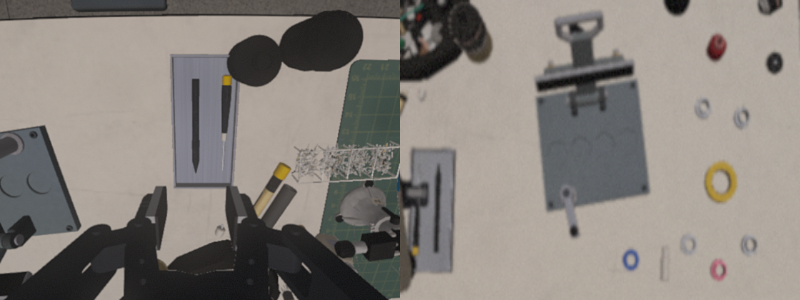

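Pen lies in the tray free lane at left-picture (195,125), nests are clear, and the mounts are unmoved. Next: hover over the mounts.

Emit:
carry_out:
  plan:
    - [0,0,0,-0.002,-0.039,0,0.045]
    - [0,0,0,-0.002,-0.039,0,0.045]
    - [0,0,0,-0.002,-0.039,0,0.045]
    - [0,0,0,-0.002,-0.039,0,0.045]
    - [0,0,0,-0.002,-0.039,0,0.045]
    - [0,0,0,-0.002,-0.039,0,0.045]
    - [0,0,0,-0.002,-0.039,0,0.045]
    - [0,0,0,-0.002,-0.039,0,0.045]
    - [0,0,0,-0.002,-0.039,0,0.045]
    - [0,0,0,-0.002,-0.039,0,0.045]
    - [0,0,0,-0.002,-0.039,0,0.045]
    - [0,0,0,-0.002,-0.039,0,0.045]
    - [0,0,0,-0.002,-0.039,0,0.045]
    - [0,0,0,-0.002,-0.039,0,0.045]
    - [0,0,0,-0.002,-0.039,0,0.045]
    - [0,0,0,-0.002,-0.039,0,0.045]
    - [0,0,0,-0.002,-0.036,0,0.045]

```text
time: 10.95
ee_pos: [0.4948, -0.3725, 0.258]
eef_rot: [[-1.0, 0.006, -0.002], [0.006, 1.0, 0.002], [0.002, 0.002, -1.0]]
force: [0.0, 0.4, -1.0]
grip_width: 0.525
grasp_force: 0.0
```

Emit:
carry_out:
  plan:
    - [0,0,8.23,0,0,0,0.045]
    - [0,0,8.23,0,0,0,0.045]
    - [0,0,8.23,0,0,0,0.045]
    - [0,0,8.23,0,0,0,0.045]
    - [0,0,8.23,0,0,0,0.045]
    - [0,0,8.23,0,0,0,0.045]
    - [0,0,8.23,0,0,0,0.045]
    - [0,0,8.23,0,0,0,0.045]
    - [0,0,8.23,0,0,0,0.045]
    - [0,0,8.23,0,0,0,0.045]
    - [0,0,0,0,0,0,0.045]
    - [0,0,0,0,0,0,0.045]

```text
time: 12.15
ee_pos: [0.4952, -0.3708, 0.2588]
eef_rot: [[-0.132, 0.991, -0.001], [0.991, 0.132, 0.001], [0.002, -0.001, -1.0]]
force: [-0.5, -0.2, 0.1]
grip_width: 0.523
grasp_force: 0.0
```

```bash
python3 - <<'E'
from h import *
s=observe();print(s["ee_pos"],s["qpos"].round(2),s["eef_rot"][:,0].round(3))
c=calibration("wrist");np.save("w4.npy",c,allow_pickle=True)
cv2.imwrite("pics/w4.png",get_image("wrist"))
print(proj(c,[[.41,-.217,.028],[.41,-.337,.028],[.622,-.251,.028],[.606,-.328,.028]]))
E
```

```text
[ 0.49521765 -0.37081896  0.25876217] [-0.83  0.56  1.26  0.    1.33 -0.96] [-0.132  0.991  0.002]
[[195.89616778  -7.11029055]
 [187.52885097 141.85428597]
 [440.09458178  75.33692902]
 [400.45461106 160.52006359]]
```

View pics/w4.png

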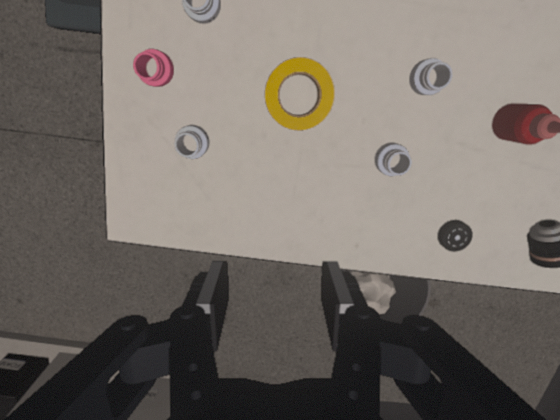

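Wrist view shows the mounts at (203,5), (190,142), (431,76) and (394,160), the pink look-alike at (153,68), the tape at (300,93), the flux at (525,123) and the cap at (455,235).

```bash
cat >> h.py <<'E'
def mounts(im,c,near,r,z=.013):
    """silhouette centroid of bluish-grey blobs near predicted points -> world at height z"""
    out=[]
    for p in near:
        u,v=proj(c,[[*p,z]])[0]
        b,g,rr=[im[...,i].astype(int) for i in range(3)]
        m=((b-rr>-9)&(b-rr<40)&(b>75)).astype(np.uint8)*255
        k=np.zeros_like(m);cv2.circle(k,(int(round(u)),int(round(v))),r,255,-1)
        m=cv2.morphologyEx(m&k,cv2.MORPH_OPEN,np.ones((2,2)))
        pts=cv2.findNonZero(m)
        if pts is None: out.append(None);continue
        h=cv2.convexHull(pts);M=cv2.moments(h)
        q=(M["m10"]/M["m00"],M["m01"]/M["m00"])
        out.append((onz(c,[q],z)[0,:2].round(4).tolist(),np.round(q,1).tolist(),int(M["m00"])))
    return out
NEAR=[(.41,-.217),(.41,-.337),(.622,-.251),(.606,-.328)]
E
python3 - <<'E'
from h import *
c=np.load("w4.npy",allow_pickle=True).item()
for o in mounts(cv2.imread("pics/w4.png"),c,NEAR,27): print(o)
for n in ("top0","top3"):
  for o in mounts(cv2.imread(f"pics/{n}.png"),calibration("top"),NEAR,9): print(n,o)
c1=np.load("w1.npy",allow_pickle=True).item()
for o in mounts(cv2.imread("pics/w1.png"),c1,NEAR,24): print(o)
goto([.606,-.328,.15],1.705)
E
```

```text
([0.4128, -0.2257], [202.5, 9.9], 695)
([0.4108, -0.3396], [192.2, 142.6], 878)
([0.6213, -0.2518], [431.3, 77.1], 1186)
([0.6058, -0.3309], [393.9, 160.5], 927)
top0 ([0.4103, -0.2202], [342.9, 256.0], 87)
top0 ([0.4096, -0.3409], [385.2, 256.1], 83)
top0 ([0.6209, -0.2535], [352.9, 183.1], 83)
top0 ([0.6056, -0.332], [380.0, 188.2], 85)
top3 ([0.4107, -0.2202], [342.9, 255.9], 84)
top3 ([0.4097, -0.3411], [385.3, 256.1], 85)
top3 ([0.6206, -0.2533], [352.9, 183.1], 85)
top3 ([0.6057, -0.3321], [380.0, 188.2], 84)
([0.4093, -0.2185], [431.9, 222.8], 651)
([0.4082, -0.3405], [526.1, 236.0], 711)
([0.6203, -0.2516], [520.2, 33.4], 1125)
None
t12.2 turn deg(tool) [-0.1 -0.1 -0.1] shift in target axes [0.0276 0.1155 0.109 ] in present [0.0277 0.1155 0.109 ]
```

Emit:
carry_out:
  plan:
    - [0,0,0,0.0061,0.0286,0.02,0.045]
    - [0,0,0,0.0061,0.0286,0.02,0.045]
    - [0,0,0,0.0061,0.0286,0.02,0.045]
    - [0,0,0,0.0061,0.0287,0.02,0.045]
    - [0,0,0,0,0,0.035,0.045]
    - [0,0,0,0,0,0.03,0.045]
    - [0,0,0,0,0,0.02,0.045]
    - [0,0,0,0,0,0.012,0.045]
    - [0,0,0,0,0,0,0.045]
    - [0,0,0,0,0,0,0.045]

```text
time: 13.2
ee_pos: [0.6061, -0.3323, 0.0839]
eef_rot: [[-0.129, 0.992, 0.001], [0.992, 0.129, -0.001], [-0.001, 0.001, -1.0]]
force: [0.8, 0.2, 1.0]
grip_width: 0.526
grasp_force: 0.0
```

```bash
python3 - <<'E'
from h import *
s=observe();print(s["ee_pos"],s["force"]);goto([.6055,-.3315,.082],1.705)
E
```

```text
[ 0.60609746 -0.33233884  0.08387489] [0.75950422 0.15537053 1.04263367]
t13.2 turn deg(tool) [ 0.1  0.1 -0.3] shift in target axes [ 0.0009 -0.0005  0.0019] in present [ 0.0009 -0.0005  0.0019]
```

Emit:
carry_out:
  plan:
    - [0,0,0,0.0009,0,0.001,0.045]
    - [0,0,0,0,0,0,0]
    - [0,0,0,0,0,0,0]
    - [0,0,0,0,0,0,0]
    - [0,0,0,0,0,0,0]
    - [0,0,0,0,0,0,0]
    - [0,0,0,0,0,-0.01,0]
    - [0,0,0,0,0,-0.03,0]
    - [0,0,0,0,0,-0.035,0]
    - [0,0,0,0,0,0,0]

```text
time: 14.2
ee_pos: [0.607, -0.3322, 0.163]
eef_rot: [[-0.129, 0.992, 0.007], [0.992, 0.129, -0.006], [-0.007, 0.006, -1.0]]
force: [0.1, -0.9, -0.6]
grip_width: 0.301
grasp_force: 57.0
```

```bash
python3 - <<'E'
from h import *
s=observe();print(s["ee_pos"],s["grip_width"]*.0854,s["grasp_force"]);goto([.5679,-.0966,.096],1.705)
E
```

```text
[ 0.6070043  -0.33218844  0.16299174] 0.02572614295553868 56.968286228366196
t14.2 turn deg(tool) [ 0.4  0.4 -0.3] shift in target axes [ 0.2387 -0.0072  0.067 ] in present [ 0.2391 -0.0089  0.0653]
```

Emit:
carry_out:
  plan:
    - [0.4,0.4,-0.3,0.0398,-0.0012,0,0]
    - [0,0,0,0.0398,-0.0012,0,0]
    - [0,0,0,0.0398,-0.0012,0,0]
    - [0,0,0,0.0398,-0.0012,0,0]
    - [0,0,0,0.0398,-0.0012,0,0]
    - [0,0,0,0.0398,-0.0012,0,0]
    - [0,0,0,0,0,0.025,0]
    - [0,0,0,0,0,0.025,0]
    - [0,0,0,0,0,0,0]
    - [0,0,0,0,0,0,0]

```text
time: 15.2
ee_pos: [0.5665, -0.0953, 0.1087]
eef_rot: [[-0.134, 0.991, -0.008], [0.991, 0.134, 0.006], [0.007, -0.007, -1.0]]
force: [0.7, 0.3, 0.8]
grip_width: 0.298
grasp_force: 57.1
```

```bash
python3 - <<'E'
from h import *
s=observe();print(s["ee_pos"],s["grip_width"]*.0854,s["grasp_force"]);goto([.5679,-.0966,.094],1.705)
E
```

```text
[ 0.56649066 -0.09533726  0.10874391] 0.025423565743407556 57.05204048193991
t15.2 turn deg(tool) [-0.4 -0.4 -0. ] shift in target axes [-0.0014  0.0012  0.0147] in present [-0.0015  0.0013  0.0147]
```

Emit:
carry_out:
  plan:
    - [-0.4,-0.4,0,-0.0014,0.0012,0,0]
    - [0,0,0,0,0,0.008,0]
    - [0,0,0,0,0,0.006,0]
    - [0,0,0,0,0,0,0]
    - [0,0,0,0,0,0,0]
    - [0,0,0,0,0,0,0.04]
    - [0,0,0,0,0,0,0.04]
    - [0,0,0,0,0,0,0.04]
    - [0,0,0,0,0,-0.005,0.04]
    - [0,0,0,0,0,-0.03,0.045]
    - [0,0,0,0,0,-0.03,0.045]
    - [0,0,0,0,0,-0.03,0.045]
    - [0,0,0,0,0,0,0.045]

```text
time: 16.5
ee_pos: [0.5691, -0.0968, 0.1938]
eef_rot: [[-0.134, 0.991, 0.007], [0.991, 0.134, -0.003], [-0.004, 0.007, -1.0]]
force: [0.2, -0.5, 0.1]
grip_width: 0.528
grasp_force: 0.0
```

```bash
python3 - <<'E'
from h import *
s=observe();print(s["ee_pos"],s["force"])
c=calibration("top");b=get_image("top");cv2.imwrite("pics/top5.png",b)
for o in mounts(b,c,NEAR[:3],9): print(o)
w=get_image("wrist");cv2.imwrite("pics/w5.png",w)
cw=calibration("wrist");print(mounts(w,cw,[(.622,-.252)],24), proj(cw,[[.5679,-.0966,.038]]))
goto([.621,-.2525,.15],1.705)
E
```

```text
[ 0.56912431 -0.09678238  0.19379564] [ 0.23324694 -0.53090093  0.08289351]
([0.4103, -0.2203], [342.9, 256.0], 87)
([0.4099, -0.3406], [385.1, 256.0], 85)
([0.6207, -0.2534], [352.9, 183.1], 86)
[([0.6203, -0.2473], [308.7, 362.7], 939)] [[275.63410349 218.71530612]]
t16.6 turn deg(tool) [0. 0. 0.] shift in target axes [-0.1619  0.0318  0.0397] in present [-0.1619  0.0318  0.0398]
```

View pics/w5.png

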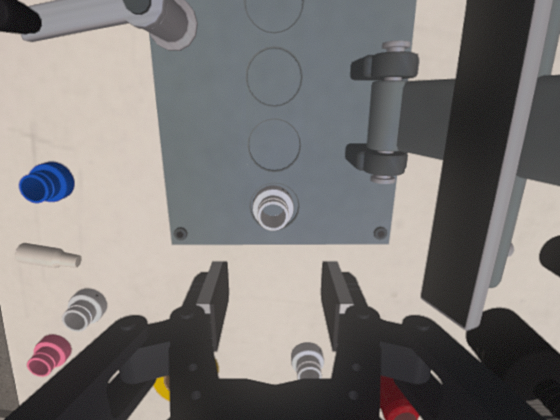

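The wrist view shows the first mount seated in nest 4 at (273,208). The top view shows the other three unmoved.

Emit:
carry_out:
  plan:
    - [0,0,0,-0.0405,0.008,0,0.045]
    - [0,0,0,-0.0405,0.008,0,0.045]
    - [0,0,0,-0.0405,0.008,0,0.045]
    - [0,0,0,-0.0405,0.008,0,0.045]
    - [0,0,0,0,0,0.03,0.045]
    - [0,0,0,0,0,0.03,0.045]
    - [0,0,0,0,0,0.02,0.045]
    - [0,0,0,0,0,0,0.045]
    - [0,0,0,0,0,0,0.045]

```text
time: 17.5
ee_pos: [0.6211, -0.2526, 0.1091]
eef_rot: [[-0.134, 0.991, -0.001], [0.991, 0.134, 0.001], [0.001, -0.001, -1.0]]
force: [-0.2, 0.1, 0.3]
grip_width: 0.532
grasp_force: 0.0
```

```bash
python3 - <<'E'
from h import *
s=observe();print(s["ee_pos"],s["force"]);goto([.621,-.2525,.083],1.705)
E
```

```text
[ 0.6211168  -0.25257097  0.10908768] [-0.20567062  0.13476064  0.28315259]
t17.5 turn deg(tool) [-0. -0.  0.] shift in target axes [ 0.0001 -0.0001  0.0261] in present [ 0.0001 -0.0001  0.0261]
```

Emit:
carry_out:
  plan:
    - [0,0,0,0,0,0.015,0.045]
    - [0,0,0,0,0,0.011,0.045]
    - [0,0,0,0,0,0,0.045]
    - [0,0,0,0,0,0,0]
    - [0,0,0,0,0,0,0]
    - [0,0,0,0,0,0,0]
    - [0,0,0,0,0,0,0]
    - [0,0,0,0,0,0,0]
    - [0,0,0,0,0,-0.01,0]
    - [0,0,0,0,0,-0.03,0]
    - [0,0,0,0,0,-0.04,0]
    - [0,0,0,0.0349,-0.0053,0,0]
    - [0,0,0,0.0349,-0.0053,0,0]
    - [0,0,0,0.0349,-0.0053,0,0]
    - [0,0,0,0.0349,-0.0053,0,0]
    - [0,0,0,0.0349,-0.0053,0,0]
    - [0,0,0,0.0351,-0.0053,0,0]
    - [0,0,0,0,0,0.03,0]
    - [0,0,0,0,0,0.02,0]
    - [0,0,0,0,0,0,0]

```text
time: 19.5
ee_pos: [0.5606, -0.0486, 0.1117]
eef_rot: [[-0.134, 0.991, -0.004], [0.991, 0.134, 0.001], [0.002, -0.004, -1.0]]
force: [-1.0, 1.2, -1.0]
grip_width: 0.304
grasp_force: 56.8
```

```bash
python3 - <<'E'
from h import *
s=observe();print(s["ee_pos"],s["grip_width"]*.0854,s["grasp_force"]);goto([.5615,-.0490,.094],1.705)
E
```

```text
[ 0.56061744 -0.04864244  0.11174316] 0.025936212426930078 56.83349867002107
t19.5 turn deg(tool) [-0.2 -0.1  0. ] shift in target axes [-0.0005  0.0008  0.0177] in present [-0.0005  0.0009  0.0177]
```

Emit:
carry_out:
  plan:
    - [0,0,0,0,0.0005,0.008,0]
    - [0,0,0,0,0,0.007,0]
    - [0,0,0,0,0,0.002,0]
    - [0,0,0,0,0,0,0]
    - [0,0,0,0,0,0,0]
    - [0,0,0,0,0,0,0.04]
    - [0,0,0,0,0,0,0.04]
    - [0,0,0,0,0,0,0.04]
    - [0,0,0,0,0,-0.005,0.04]
    - [0,0,0,0,0,-0.03,0.045]
    - [0,0,0,0,0,-0.03,0.045]
    - [0,0,0,0,0,-0.03,0.045]
    - [0,0,0,0,0,0,0.045]

```text
time: 20.8
ee_pos: [0.5635, -0.0494, 0.1957]
eef_rot: [[-0.134, 0.991, 0.007], [0.991, 0.134, -0.002], [-0.003, 0.007, -1.0]]
force: [0.3, 0.6, -0.5]
grip_width: 0.526
grasp_force: 0.0
```

```bash
python3 - <<'E'
from h import *
s=observe();print(s["ee_pos"],s["force"])
c=calibration("top");b=get_image("top");cv2.imwrite("pics/top6.png",b)
for o in mounts(b,c,NEAR[:2],9): print(o)
w=get_image("wrist");cv2.imwrite("pics/w6.png",w);cw=calibration("wrist")
print(mounts(w,cw,[(.5679,-.0966),(.5615,-.049)],16,.032))
goto([.4098,-.220,.083],1.705);goto([.4095,-.3405,.083],1.705)
E
```

```text
[ 0.56348317 -0.04942729  0.19571844] [ 0.29818495  0.56781649 -0.46576936]
([0.4104, -0.2201], [342.8, 256.0], 85)
([0.4096, -0.3408], [385.1, 256.1], 84)
[([0.569, -0.0969], [276.0, 272.0], 756), ([0.5625, -0.0494], [276.0, 215.0], 756)]
t20.9 turn deg(tool) [0.1 0.  0. ] shift in target axes [-0.149  -0.1738  0.1087] in present [-0.149  -0.1739  0.1086]
t20.9 turn deg(tool) [0.1 0.  0. ] shift in target axes [-0.2684 -0.1902  0.1087] in present [-0.2684 -0.1903  0.1087]
```

Emit:
carry_out:
  plan:
    - [0,0,0,-0.0298,-0.0211,0,0.045]
    - [0,0,0,-0.0298,-0.0211,0,0.045]
    - [0,0,0,-0.0298,-0.0211,0,0.045]
    - [0,0,0,-0.0298,-0.0211,0,0.045]
    - [0,0,0,-0.0298,-0.0211,0,0.045]
    - [0,0,0,-0.0298,-0.0211,0,0.045]
    - [0,0,0,-0.0298,-0.0211,0,0.045]
    - [0,0,0,-0.0298,-0.0211,0,0.045]
    - [0,0,0,-0.03,-0.0214,0,0.045]
    - [0,0,0,0,0,0.03,0.045]
    - [0,0,0,0,0,0.03,0.045]
    - [0,0,0,0,0,0.022,0.045]
    - [0,0,0,0,0,0,0.045]
    - [0,0,0,0,0,0,0.045]
    - [0,0,0,0,0,0,0.045]

```text
time: 22.4
ee_pos: [0.4099, -0.3408, 0.1103]
eef_rot: [[-0.134, 0.991, 0.001], [0.991, 0.134, -0.001], [-0.001, 0.001, -1.0]]
force: [0.7, 0.4, -0.8]
grip_width: 0.527
grasp_force: 0.0
```

```bash
python3 - <<'E'
from h import *
s=observe();print(s["ee_pos"],s["force"]);goto([.4096,-.3407,.083],1.705)
c=calibration("top");b=get_image("top")
for o in mounts(b,c,NEAR[:2],9): print(o)
E
```

```text
[ 0.40987196 -0.34082341  0.110309  ] [ 0.68054357  0.35898774 -0.82457161]
t22.4 turn deg(tool) [0.  0.1 0. ] shift in target axes [ 0.0002 -0.0003  0.0273] in present [ 0.0002 -0.0003  0.0273]
([0.4105, -0.22], [342.8, 256.0], 86)
None
```

Emit:
carry_out:
  plan:
    - [0,0,0,0,0,0.016,0.045]
    - [0,0,0,0,0,0.011,0.045]
    - [0,0,0,0,0,0,0.045]
    - [0,0,0,0,0,0,0]
    - [0,0,0,0,0,0,0]
    - [0,0,0,0,0,0,0]
    - [0,0,0,0,0,0,0]
    - [0,0,0,0,0,0,0]
    - [0,0,0,0,0,-0.01,0]
    - [0,0,0,0,0,-0.03,0]
    - [0,0,0,0,0,-0.04,0]

```text
time: 23.55
ee_pos: [0.4091, -0.34, 0.1627]
eef_rot: [[-0.134, 0.991, -0.002], [0.991, 0.134, 0.002], [0.003, -0.001, -1.0]]
force: [-0.6, -0.8, -1.4]
grip_width: 0.297
grasp_force: 57.8
```

Emit:
carry_out:
  plan:
    - [0,0,0,0.0317,0.0189,0,0]
    - [0,0,0,0.0317,0.0189,0,0]
    - [0,0,0,0.0317,0.0189,0,0]
    - [0,0,0,0.0317,0.0189,0,0]
    - [0,0,0,0.0317,0.0189,0,0]
    - [0,0,0,0.0317,0.0189,0,0]
    - [0,0,0,0.0317,0.0189,0,0]
    - [0,0,0,0.0317,0.0189,0,0]
    - [0,0,0,0.0317,0.0189,0,0]
    - [0,0,0,0.0317,0.0192,0,0]
    - [0,0,0,0,0,0.02,0]
    - [0,0,0,0,0,0.03,0]
    - [0,0,0,0,0,0,0]
    - [0,0,0,0,0,0,0]

```text
time: 24.95
ee_pos: [0.5549, -0.0012, 0.1132]
eef_rot: [[-0.134, 0.991, 0.0], [0.991, 0.134, 0.0], [0.0, 0.0, -1.0]]
force: [-0.6, 0.1, -0.2]
grip_width: 0.294
grasp_force: 57.9
```

```bash
python3 - <<'E'
from h import *
s=observe();print(s["ee_pos"],s["grip_width"]*.0854,s["grasp_force"]);goto([.5551,-.0014,.094],1.705)
E
```

```text
[ 0.55492138 -0.00116842  0.11319367] 0.025067127199481305 57.91784285032918
t24.9 turn deg(tool) [ 0. -0. -0.] shift in target axes [-0.0003  0.0001  0.0192] in present [-0.0003  0.0001  0.0192]
```

Emit:
carry_out:
  plan:
    - [0,0,0,0,0,0.008,0]
    - [0,0,0,0,0,0.008,0]
    - [0,0,0,0,0,0.003,0]
    - [0,0,0,0,0,0,0]
    - [0,0,0,0,0,0,0]
    - [0,0,0,0,0,0,0.04]
    - [0,0,0,0,0,0,0.04]
    - [0,0,0,0,0,0,0.04]
    - [0,0,0,0,0,-0.005,0.04]
    - [0,0,0,0,0,-0.03,0.045]
    - [0,0,0,0,0,-0.03,0.045]
    - [0,0,0,0,0,-0.03,0.045]
    - [0,0,0,0,0,0,0.045]

```text
time: 26.25
ee_pos: [0.5561, -0.0013, 0.1926]
eef_rot: [[-0.134, 0.991, 0.008], [0.991, 0.134, -0.002], [-0.003, 0.007, -1.0]]
force: [0.2, -0.3, -1.3]
grip_width: 0.533
grasp_force: 0.0
```

```bash
python3 - <<'E'
from h import *
s=observe();print(s["ee_pos"],s["force"])
c=calibration("top");b=get_image("top");cv2.imwrite("pics/top7.png",b)
for o in mounts(b,c,NEAR[:1],9): print(o)
w=get_image("wrist");cv2.imwrite("pics/w7.png",w)
goto([.4098,-.220,.083],1.705)
E
```

```text
[ 0.55611775 -0.00126046  0.19262465] [ 0.17188773 -0.33405377 -1.29454017]
([0.4104, -0.2201], [342.8, 256.0], 85)
t26.4 turn deg(tool) [0.1 0.  0. ] shift in target axes [-0.1976 -0.1729  0.1057] in present [-0.1976 -0.173   0.1056]
```

View pics/w7.png

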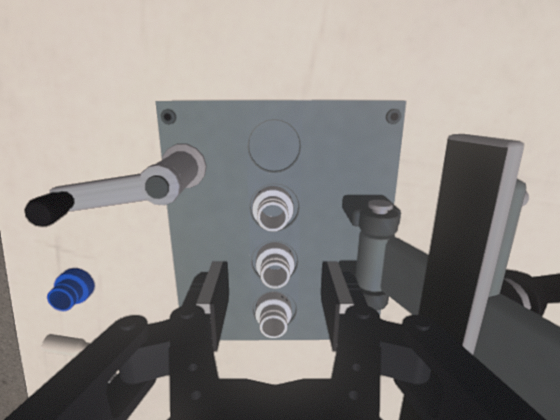

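Three mounts stand in nests 2 to 4, at (273,208), (273,266) and (273,315). The last one has not moved.

Emit:
carry_out:
  plan:
    - [0,0,0,-0.0247,-0.0216,0,0.045]
    - [0,0,0,-0.0247,-0.0216,0,0.045]
    - [0,0,0,-0.0247,-0.0216,0,0.045]
    - [0,0,0,-0.0247,-0.0216,0,0.045]
    - [0,0,0,-0.0247,-0.0216,0,0.045]
    - [0,0,0,-0.0247,-0.0216,0,0.045]
    - [0,0,0,-0.0247,-0.0216,0,0.045]
    - [0,0,0,-0.0247,-0.0217,0,0.045]
    - [0,0,0,0,0,0.03,0.045]
    - [0,0,0,0,0,0.03,0.045]
    - [0,0,0,0,0,0.02,0.045]
    - [0,0,0,0,0,0,0.045]
    - [0,0,0,0,0,0,0.045]
    - [0,0,0,0,0,0,0.045]

```text
time: 27.75
ee_pos: [0.4102, -0.2202, 0.1091]
eef_rot: [[-0.134, 0.991, 0.001], [0.991, 0.134, -0.001], [-0.001, 0.001, -1.0]]
force: [-0.1, -0.0, 0.8]
grip_width: 0.529
grasp_force: 0.0
```

```bash
python3 - <<'E'
from h import *
s=observe();print(s["ee_pos"],s["force"]);goto([.410,-.220,.083],1.705)
E
```

```text
[ 0.41015154 -0.22020165  0.10912838] [-0.09998363 -0.01941547  0.76588907]
t27.8 turn deg(tool) [0.  0.1 0. ] shift in target axes [ 0.0002 -0.0001  0.0261] in present [ 0.0002 -0.0001  0.0261]
```

Emit:
carry_out:
  plan:
    - [0,0,0,0,0,0.015,0.045]
    - [0,0,0,0,0,0.011,0.045]
    - [0,0,0,0,0,0,0.045]
    - [0,0,0,0,0,0,0]
    - [0,0,0,0,0,0,0]
    - [0,0,0,0,0,0,0]
    - [0,0,0,0,0,0,0]
    - [0,0,0,0,0,0,0]
    - [0,0,0,0,0,-0.01,0]
    - [0,0,0,0,0,-0.03,0]
    - [0,0,0,0,0,-0.045,0]

```text
time: 28.85
ee_pos: [0.4092, -0.2194, 0.1676]
eef_rot: [[-0.134, 0.991, -0.003], [0.991, 0.134, 0.003], [0.003, -0.002, -1.0]]
force: [0.1, -0.0, -0.5]
grip_width: 0.307
grasp_force: 57.2
```

Emit:
carry_out:
  plan:
    - [0,0,0,0.0306,0.0216,0,0]
    - [0,0,0,0.0306,0.0216,0,0]
    - [0,0,0,0.0306,0.0216,0,0]
    - [0,0,0,0.0306,0.0216,0,0]
    - [0,0,0,0.0306,0.0216,0,0]
    - [0,0,0,0.0306,0.0216,0,0]
    - [0,0,0,0.0306,0.0216,0,0]
    - [0,0,0,0.0306,0.0216,0,0]
    - [0,0,0,0,0,0.025,0]
    - [0,0,0,0,0,0.03,0]
    - [0,0,0,0,0,0,0]
    - [0,0,0,0,0,0,0]

```text
time: 30.05
ee_pos: [0.5486, 0.0456, 0.1133]
eef_rot: [[-0.134, 0.991, 0.0], [0.991, 0.134, -0.0], [-0.0, 0.0, -1.0]]
force: [0.3, 0.4, 0.5]
grip_width: 0.311
grasp_force: 57.3
```

```bash
python3 - <<'E'
from h import *
s=observe();print(s["ee_pos"],s["grip_width"]*.0854,s["grasp_force"]);goto([.5487,.0462,.094],1.705)
E
```

```text
[0.54856028 0.04561231 0.11332057] 0.026526976764291856 57.26067858107854
t30.1 turn deg(tool) [ 0.  0. -0.] shift in target axes [0.0006 0.0002 0.0193] in present [0.0006 0.0002 0.0193]
```

Emit:
carry_out:
  plan:
    - [0,0,0,0.0005,0,0.008,0]
    - [0,0,0,0,0,0.008,0]
    - [0,0,0,0,0,0.003,0]
    - [0,0,0,0,0,0,0]
    - [0,0,0,0,0,0,0]
    - [0,0,0,0,0,0,0.04]
    - [0,0,0,0,0,0,0.04]
    - [0,0,0,0,0,0,0.04]
    - [0,0,0,0,0,-0.005,0.04]
    - [0,0,0,0,0,-0.03,0.045]
    - [0,0,0,0,0,-0.045,0.045]
    - [0,0,0,0,0,-0.05,0.03]
    - [0,0,0,0,0,-0.05,0.0]
    - [0,0,0,-0.03,0,-0.03,0]
    - [0,0,0,-0.03,0,0,0]
    - [0,0,0,-0.02,0,0,0]
    - [0,0,0,0,0,0,0]
    - [0,0,0,0,0,0,0]

```text
time: 31.85
ee_pos: [0.5588, -0.0328, 0.3034]
eef_rot: [[-0.133, 0.991, -0.0], [0.991, 0.133, 0.0], [0.0, -0.0, -1.0]]
force: [0.7, -0.6, -0.2]
grip_width: 0.003
grasp_force: 0.0
```

```bash
python3 - <<'E'
from h import *
s=observe();print(s["ee_pos"],s["force"],s["qpos"].round(2))
w=get_image("wrist");b=get_image("top");sc=get_image("scene")
cv2.imwrite("pics/top8.png",b);np.save("w8.npy",calibration("wrist"),allow_pickle=True);cv2.imwrite("pics/w8.png",w)
cv2.imwrite("pics/c8.png",np.hstack([cv2.resize(w,(440,330)),cv2.resize(sc[110:340,200:440],(344,330))]))
E
```

```text
[ 0.55879405 -0.03284358  0.3034072 ] [ 0.71473563 -0.63929383 -0.23394672] [-0.27  0.39  1.39  0.    1.36 -0.4 ]
```

View pics/c8.png

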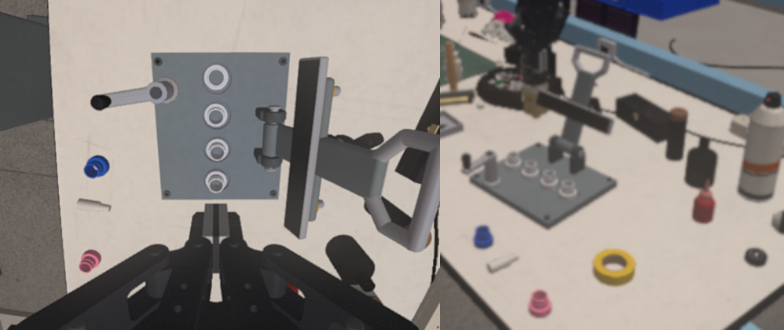

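All four mounts stand upright in their nests, in both views. Next: pinch the bow handle from above.

Emit:
carry_out:
  plan:
    - [0,0,0,0.0076,0,-0.022,0.04]
    - [0,0,0,0,0,-0.02,0.04]
    - [0,0,0,0,0.03,0,0.04]
    - [0,0,0,0,0.03,0,0.04]
    - [0,0,0,0,0.03,0,0.04]
    - [0,0,0,0,0.03,0,0.04]
    - [0,0,0,0,0.0285,0,0.04]
    - [0,0,0,0,0,0,0.04]
    - [0,0,0,0,0,0,0.04]
    - [0,0,0,0,0,0,0.04]

```text
time: 33.0
ee_pos: [0.7045, -0.0052, 0.3459]
eef_rot: [[-0.134, 0.991, 0.0], [0.991, 0.134, -0.0], [-0.0, 0.0, -1.0]]
force: [-0.3, -0.3, 0.2]
grip_width: 0.466
grasp_force: 0.0
```

```bash
python3 - <<'E'
from h import *
s=observe();print(s["ee_pos"],s["qpos"].round(2));goto([.705,-.0055,.276],1.705)
c=calibration("wrist");w=get_image("wrist");cv2.imwrite("pics/w9.png",w)
print(proj(c,[[.705,-.0055,.218]]))
E
```

```text
[ 0.70450566 -0.00524292  0.34589125] [-0.17  0.74  0.73 -0.    1.68 -0.31]
t33.0 turn deg(tool) [0. 0. 0.] shift in target axes [-0.0003  0.0005  0.0699] in present [-0.0003  0.0004  0.0699]
[[276.49162938 231.79951668]]
```

View pics/w9.png

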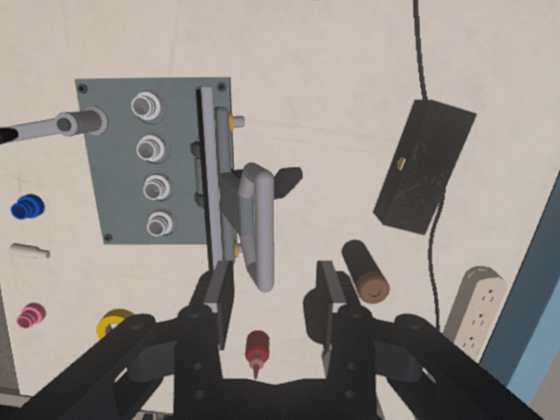

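The bow bar runs (262,170)–(265,285), so its middle is about 12 px (7 mm) in front of the prediction.

Emit:
carry_out:
  plan:
    - [0,0,0,0,-0.007,0.02,0.04]
    - [0,0,0,0,0,0.02,0.04]
    - [0,0,0,0,0,0.018,0.04]
    - [0,0,0,0,0,0.01,0.04]
    - [0,0,0,0,0,0,0.04]
    - [0,0,0,0,0,0,0.02]
    - [0,0,0,0,0,0,0.012]
    - [0,0,0,0,0,0,0]
    - [0,0,0,0,0,0,0]
    - [0,0,0,0,0,0,0]

```text
time: 34.05
ee_pos: [0.6984, -0.0066, 0.2787]
eef_rot: [[-0.134, 0.991, 0.003], [0.991, 0.134, -0.0], [-0.001, 0.003, -1.0]]
force: [0.2, -0.2, 6.6]
grip_width: 0.117
grasp_force: 58.8
```

```bash
python3 - <<'E'
from h import *
s=observe();p=s["ee_pos"]
def cl(p): d=np.array(p[:2])-[.5583,-.0252];a=.1340;return d@[np.cos(a),np.sin(a)],d@[-np.sin(a),np.cos(a)]
x,y=cl(p);print(p,s["force"],s["grip_width"]*.0854,s["grasp_force"],"clamp",x,y)
# theta from x
th=np.linspace(1.5,2.1,601);X=.07-.182*np.cos(th)+.004*np.sin(th);t=np.interp(x,X,th);print("theta",t)
a=np.linspace(t,0,31);X=.07-.182*np.cos(a)+.004*np.sin(a);Z=.0545+.182*np.sin(a)+.004*np.cos(a)
print("bar z",Z[0],"offset",p[2]-Z[0]);print(np.c_[np.diff(X),-np.diff(Z)].round(4).tolist())
E
```

```text
[ 0.6984465  -0.00661456  0.27866478] [ 0.22179892 -0.1559643   6.57622941] 0.010010474816961766 58.75904560089111 clamp 0.14137315229195424 -0.00030465588694821906
theta 1.9516976688525514
bar z 0.2219690182026293 offset 0.05669576331682394
[[-0.011, -0.0043], [-0.0113, -0.0036], [-0.0115, -0.0028], [-0.0117, -0.0021], [-0.0118, -0.0013], [-0.0118, -0.0005], [-0.0118, 0.0002], [-0.0118, 0.001], [-0.0117, 0.0018], [-0.0116, 0.0025], [-0.0114, 0.0033], [-0.0111, 0.004], [-0.0109, 0.0047], [-0.0105, 0.0054], [-0.0102, 0.0061], [-0.0097, 0.0067], [-0.0093, 0.0074], [-0.0088, 0.0079], [-0.0082, 0.0085], [-0.0077, 0.009], [-0.0071, 0.0095], [-0.0064, 0.0099], [-0.0058, 0.0103], [-0.0051, 0.0107], [-0.0044, 0.011], [-0.0037, 0.0113], [-0.0029, 0.0115], [-0.0022, 0.0116], [-0.0014, 0.0118], [-0.0006, 0.0118]]
```

Emit:
carry_out:
  plan:
    - [0,0,0,0,-0.011,-0.0043,0]
    - [0,0,0,0,-0.0113,-0.0036,0]
    - [0,0,0,0,-0.0115,-0.0028,0]
    - [0,0,0,0,-0.0117,-0.0021,0]
    - [0,0,0,0,-0.0118,-0.0013,0]
    - [0,0,0,0,-0.0118,-0.0005,0]
    - [0,0,0,0,-0.0118,0.0002,0]
    - [0,0,0,0,-0.0118,0.001,0]
    - [0,0,0,0,-0.0117,0.0018,0]
    - [0,0,0,0,-0.0116,0.0025,0]
    - [0,0,0,0,0,0,0]

```text
time: 35.15
ee_pos: [0.5827, -0.0224, 0.2883]
eef_rot: [[-0.134, 0.991, 0.003], [0.991, 0.134, -0.001], [-0.001, 0.003, -1.0]]
force: [-4.4, -1.2, 10.4]
grip_width: 0.114
grasp_force: 61.1
```

```bash
cat >> h.py <<'E'
def cl(p):
    d=np.array(p[:2])-[.5583,-.0252];a=.1340;return np.array([d@[np.cos(a),np.sin(a)],d@[-np.sin(a),np.cos(a)],p[2]])
def arcchk():
    s=observe();x,y,z=cl(s["ee_pos"]);z-=.0567
    print("clamp",round(x,4),round(y,4),"barz",round(z,4),"r",np.hypot(x-.07,z-.0545),"th",np.arctan2(z-.0545,.07-x)-.022,"F",s["force"].round(1),"grip",s["grasp_force"])
E
python3 -c "
from h import *
arcchk()"
```

```text
clamp 0.0245 -0.0005 barz 0.2316 r 0.18286413178442806 th 1.2975173796042136 F [-4.4 -1.2 10.4] grip 61.129648089408875
```

Tracking the arc well, so I'll continue.

Emit:
carry_out:
  plan:
    - [0,0,0,0,-0.0114,0.0033,0]
    - [0,0,0,0,-0.0111,0.004,0]
    - [0,0,0,0,-0.0109,0.0047,0]
    - [0,0,0,0,-0.0105,0.0054,0]
    - [0,0,0,0,-0.0102,0.0061,0]
    - [0,0,0,0,-0.0097,0.0067,0]
    - [0,0,0,0,-0.0093,0.0074,0]
    - [0,0,0,0,-0.0088,0.0079,0]
    - [0,0,0,0,-0.0082,0.0085,0]
    - [0,0,0,0,-0.0077,0.009,0]
    - [0,0,0,0,0,0,0]

```text
time: 36.25
ee_pos: [0.4859, -0.0355, 0.2228]
eef_rot: [[-0.133, 0.991, -0.0], [0.991, 0.133, -0.0], [-0.0, -0.0, -1.0]]
force: [2.6, -1.9, -5.8]
grip_width: 0.119
grasp_force: 61.4
```

```bash
python3 -c "
from h import *
arcchk()"
```

```text
clamp -0.0731 -0.0006 barz 0.1661 r 0.18149691280877633 th 0.6405824258272383 F [ 2.6 -1.9 -5.8] grip 61.43430233001709
```

Emit:
carry_out:
  plan:
    - [0,0,0,0,-0.0071,0.0095,0]
    - [0,0,0,0,-0.0064,0.0099,0]
    - [0,0,0,0,-0.0058,0.0103,0]
    - [0,0,0,0,-0.0051,0.0107,0]
    - [0,0,0,0,-0.0044,0.011,0]
    - [0,0,0,0,-0.0037,0.0113,0]
    - [0,0,0,0,-0.0029,0.0115,0]
    - [0,0,0,0,-0.0022,0.0116,0]
    - [0,0,0,0,-0.0014,0.0118,0]
    - [0,0,0,0,-0.0006,0.0105,0]
    - [0,0,0,0,0,0,0]
    - [0,0,0,0,0,0,0]

```text
time: 37.45
ee_pos: [0.4478, -0.0408, 0.1156]
eef_rot: [[-0.134, 0.991, 0.002], [0.991, 0.134, -0.001], [-0.001, 0.002, -1.0]]
force: [4.9, -1.3, 3.3]
grip_width: 0.117
grasp_force: 61.2
```

```bash
python3 -c "
from h import *
arcchk()"
```

```text
clamp -0.1116 -0.0007 barz 0.0589 r 0.18162717423356012 th 0.002293855541376278 F [ 4.9 -1.3  3.3] grip 61.22966766357422
```

Emit:
carry_out:
  plan:
    - [0,0,0,0,0,0.001,0]
    - [0,0,0,0,0,0.001,0]
    - [0,0,0,0,0,0,0]
    - [0,0,0,0,0,0,0]

```text
time: 37.85
ee_pos: [0.4479, -0.0408, 0.115]
eef_rot: [[-0.134, 0.991, 0.002], [0.991, 0.134, -0.001], [-0.001, 0.002, -1.0]]
force: [-2.5, 0.3, 24.8]
grip_width: 0.115
grasp_force: 63.5
```

```bash
python3 -c "
from h import *
arcchk()"
```

```text
clamp -0.1115 -0.0007 barz 0.0583 r 0.18155418366702714 th -0.0011857726456401124 F [-2.5  0.3 24.8] grip 63.478546142578125
```

Arm is fully down (stop force 25 N). Release and go to the latch grip.

Emit:
carry_out:
  plan:
    - [0,0,0,0,0,-0.002,0]
    - [0,0,0,0,0,0,0.02]
    - [0,0,0,0,0,0,0.02]
    - [0,0,0,0,0,0,0.02]
    - [0,0,0,0,0,-0.01,0.02]
    - [0,0,0,0,0,-0.03,0.02]
    - [0,0,0,0,0,-0.04,0.04]
    - [0,0,0,0.025,-0.006,-0.01,0.04]
    - [0,0,0,0.0237,-0.0065,0,0.04]
    - [0,0,0,0,0,0,0.04]
    - [0,0,0,0,0,0,0.04]

```text
time: 38.95
ee_pos: [0.4282, 0.0061, 0.2057]
eef_rot: [[-0.135, 0.991, 0.0], [0.991, 0.135, -0.0], [-0.0, 0.0, -1.0]]
force: [0.3, -0.3, 0.4]
grip_width: 0.471
grasp_force: 0.0
```

```bash
python3 - <<'E'
from h import *
s=observe();print(cl(s["ee_pos"]),s["force"].round(1))
c=calibration("wrist");np.save("w10.npy",c,allow_pickle=True);cv2.imwrite("pics/w10.png",get_image("wrist"))
a=.134;q=np.array([.5583,-.0252])+np.array([[np.cos(a),-np.sin(a)],[np.sin(a),np.cos(a)]])@[-.124,.048]
print(proj(c,[[*q,.1]]))
E
```

```text
[-0.12480033  0.0483959   0.20570758] [ 0.3 -0.3  0.4]
[[277.29267395 246.61628772]]
```

View pics/w10.png

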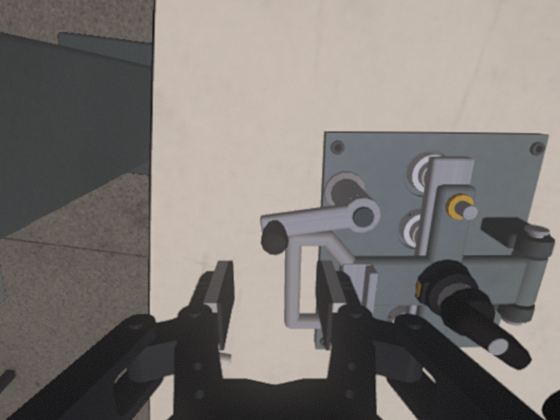

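Latch grip top is at (275,238), about 4 mm further to clamp +y. Arm is down, with the knob wing along clamp x.

Emit:
carry_out:
  plan:
    - [0,0,0,0.004,0,0.02,0.04]
    - [0,0,0,0,0,0.02,0.04]
    - [0,0,0,0,0,0.013,0.04]
    - [0,0,0,0,0,0,0.04]
    - [0,0,0,0,0,0,0]
    - [0,0,0,0,0,0,0]
    - [0,0,0,0,0,0,0]
    - [0,0,0,0,0,0,0]
    - [0,0,0,0,0,0,0]

```text
time: 39.9
ee_pos: [0.4275, 0.0098, 0.153]
eef_rot: [[-0.134, 0.991, -0.0], [0.991, 0.134, -0.001], [-0.001, -0.0, -1.0]]
force: [-4.4, -2.5, 4.5]
grip_width: 0.163
grasp_force: 58.6
```

```bash
python3 - <<'E'
from h import *
s=observe();p=cl(s["ee_pos"]);print(p,s["force"].round(1),s["grip_width"]*.0854,s["grasp_force"])
r=p[:2]-[-.068,.058];t=np.arctan2(-r[0],-r[1]);print(np.hypot(*r),t)
a=np.linspace(t,0,19);X=-.058*np.sin(a);Y=-.058*np.cos(a)
print(np.c_[np.diff(Y),np.diff(X)].round(4).tolist())
E
```

```text
[-0.12494596  0.0521403   0.15295527] [-4.4 -2.5  4.5] 0.013915448171122924 58.56232141144574
0.0572466502237761 1.4682578502803472
[[-0.0047, 0.0007], [-0.0046, 0.0011], [-0.0045, 0.0014], [-0.0044, 0.0018], [-0.0042, 0.0021], [-0.004, 0.0025], [-0.0038, 0.0028], [-0.0036, 0.0031], [-0.0033, 0.0034], [-0.003, 0.0036], [-0.0027, 0.0039], [-0.0024, 0.0041], [-0.0021, 0.0043], [-0.0017, 0.0044], [-0.0013, 0.0045], [-0.001, 0.0046], [-0.0006, 0.0047], [-0.0002, 0.0047]]
```

Emit:
carry_out:
  plan:
    - [0,0,0,-0.0047,0.0007,0,0]
    - [0,0,0,-0.0046,0.0011,0,0]
    - [0,0,0,-0.0045,0.0014,0,0]
    - [0,0,0,-0.0044,0.0018,0,0]
    - [0,0,0,-0.0042,0.0021,0,0]
    - [0,0,0,-0.004,0.0025,0,0]
    - [0,0,0,-0.0038,0.0028,0,0]
    - [0,0,0,-0.0036,0.0031,0,0]
    - [0,0,0,-0.0033,0.0034,0,0]
    - [0,0,0,0,0,0,0]

```text
time: 40.9
ee_pos: [0.45, -0.0254, 0.1526]
eef_rot: [[-0.136, 0.991, -0.005], [0.991, 0.136, -0.002], [-0.002, -0.006, -1.0]]
force: [-16.9, -11.0, 11.4]
grip_width: 0.161
grasp_force: 59.7
```

```bash
python3 - <<'E'
from h import *
s=observe();p=cl(s["ee_pos"]);r=p[:2]-[-.068,.058];print(p,s["force"].round(1),s["grasp_force"],np.hypot(*r),np.arctan2(-r[0],-r[1]))
E
```

```text
[-0.10739468  0.01427837  0.15260577] [-16.9 -11.   11.4] 59.65542490244843 0.058851694821741886 0.7333861473359125
```

Emit:
carry_out:
  plan:
    - [0,0,0,-0.0036,0.0031,0,0]
    - [0,0,0,-0.0028,0.0039,0,0]
    - [0,0,0,-0.0025,0.0041,0,0]
    - [0,0,0,-0.0022,0.0043,0,0]
    - [0,0,0,-0.0018,0.0044,0,0]
    - [0,0,0,-0.0014,0.0045,0,0]
    - [0,0,0,-0.001,0.0046,0,0]
    - [0,0,0,-0.0006,0.0047,0,0]
    - [0,0,0,0,0,0,0]
    - [0,0,0,0,0,0,0]

```text
time: 41.9
ee_pos: [0.4876, -0.0363, 0.1529]
eef_rot: [[-0.133, 0.991, 0.003], [0.991, 0.133, -0.002], [-0.002, 0.003, -1.0]]
force: [2.2, -6.3, -1.9]
grip_width: 0.161
grasp_force: 59.5
```

```bash
python3 - <<'E'
from h import *
s=observe();p=cl(s["ee_pos"]);r=p[:2]-[-.068,.058];print(p,s["force"].round(1),s["grasp_force"],np.hypot(*r),np.arctan2(-r[0],-r[1]))
E
```

```text
[-0.07152203 -0.00152576  0.1528909 ] [ 2.2 -6.3 -1.9] 59.48200195503887 0.05962986469270218 0.059099273675897304
```

Emit:
carry_out:
  plan:
    - [0,0,0,0,0.003,0,0]
    - [0,0,0,0,0.0015,0,0]
    - [0,0,0,0,0.001,0,0]
    - [0,0,0,0,0,0,0]
    - [0,0,0,0,0,0,0]

```text
time: 42.4
ee_pos: [0.4919, -0.0357, 0.1527]
eef_rot: [[-0.135, 0.991, -0.001], [0.991, 0.135, -0.002], [-0.002, -0.001, -1.0]]
force: [-5.8, -9.9, 3.2]
grip_width: 0.163
grasp_force: 60.0
```

```bash
python3 - <<'E'
from h import *
s=observe();p=cl(s["ee_pos"]);r=p[:2]-[-.068,.058];print(p,s["force"].round(1),s["grasp_force"],np.hypot(*r),np.arctan2(-r[0],-r[1]))
E
```

```text
[-0.06725342 -0.00157548  0.15272887] [-5.8 -9.9  3.2] 59.98039171099663 0.05958016195409453 -0.012531084997987952
```

Emit:
carry_out:
  plan:
    - [0,0,0,0,0.0015,0,0]
    - [0,0,0,0,0.0005,0,0]
    - [0,0,0,0,0,0,0]
    - [0,0,0,0,0,0,0]

```text
time: 42.8
ee_pos: [0.4925, -0.0357, 0.1525]
eef_rot: [[-0.136, 0.991, -0.005], [0.991, 0.136, -0.003], [-0.002, -0.006, -1.0]]
force: [-15.9, -12.9, 8.3]
grip_width: 0.16
grasp_force: 60.6
```

```bash
python3 - <<'E'
from h import *
s=observe();p=cl(s["ee_pos"]);r=p[:2]-[-.068,.058];print(p,s["force"].round(1),s["grasp_force"],np.hypot(*r),np.arctan2(-r[0],-r[1]))
E
```

```text
[-0.06661661 -0.00164105  0.15248772] [-15.9 -12.9   8.3] 60.64012035029009 0.05965709659611197 -0.02319113546864932
```

Latch is home: force climbs with no further travel. Next: release, rise, and turn to hover over the knob.

Emit:
carry_out:
  plan:
    - [0,0,0,0,0,0,0.03]
    - [0,0,0,0,0,0,0.03]
    - [0,0,0,0,0,0,0.03]
    - [0,0,0,0,0,-0.03,0.03]
    - [0,0,0,0,0,-0.04,0.03]
    - [0,0,0,0,0,-0.04,0.03]
    - [0,0,0,0.0016,0.03,0,0.03]
    - [0,0,0,0,0.035,0,0.03]
    - [0,0,-8.2,0,0,0,0.03]
    - [0,0,-8.2,0,0,0,0.03]
    - [0,0,-8.2,0,0,0,0.03]
    - [0,0,-8.2,0,0,0,0.03]
    - [0,0,-8.2,0,0,0,0.03]
    - [0,0,-8.2,0,0,0,0.03]
    - [0,0,-8.2,0,0,0,0.03]
    - [0,0,-8.2,0,0,0,0.03]
    - [0,0,-8.2,0,0,0,0.03]
    - [0,0,-8.2,0,0,0,0.03]
    - [0,0,-8,0,0,0,0.03]
    - [0,0,0,0,0,0,0.03]

```text
time: 44.8
ee_pos: [0.5585, -0.0239, 0.2623]
eef_rot: [[-0.991, -0.135, 0.0], [-0.135, 0.991, 0.0], [-0.001, 0.0, -1.0]]
force: [0.7, 0.0, -0.3]
grip_width: 0.355
grasp_force: 0.0
```

```bash
python3 - <<'E'
from h import *
s=observe();print(cl(s["ee_pos"]),s["force"].round(1),s["qpos"].round(2))
c=calibration("wrist");np.save("w11.npy",c,allow_pickle=True);cv2.imwrite("pics/w11.png",get_image("wrist"))
a=.134;M=np.array([[np.cos(a),-np.sin(a)],[np.sin(a),np.cos(a)]])
Q=[[*(np.array([.5583,-.0252])+M@[x,0]),z] for x,z in((0,.13),(-.03,.13),(.03,.13),(0,.038))]
print(proj(c,Q).round(1)); goto([.5583,-.0252,.176],.134+np.pi)
E
```

```text
[0.00035383 0.00131133 0.26232181] [ 0.7  0.  -0.3] [-0.25  0.42  1.46  0.    1.26 -1.96]
[[272.1 229. ]
 [272.1 185.3]
 [272.2 269. ]
 [272.7 191. ]]
t44.9 turn deg(tool) [ 0.   0.  -0.1] shift in target axes [ 0.0003 -0.0012  0.0863] in present [ 0.0003 -0.0013  0.0863]
```

View pics/w11.png

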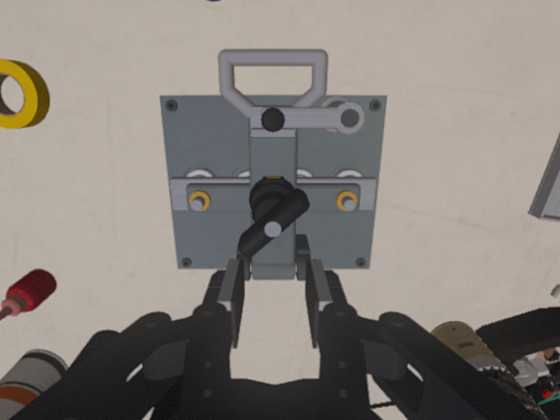

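The wrist view shows the latch across the nose with its grip at (272,120). The knob hub is at (273,229), as predicted, and the wing runs (243,252)–(303,200), about 49° clockwise from the clamp's x axis.

Emit:
carry_out:
  plan:
    - [0,0,8.2,0,0,0,0.03]
    - [0,0,8.2,0,0,0,0.03]
    - [0,0,8.2,0,0,0,0.03]
    - [0,0,8.2,0,0,0,0.03]
    - [0,0,8.2,0,0,0,0.035]
    - [0,0,8,0,0,0,0.035]
    - [0,0,0,0,0,0,0.035]
    - [0,0,0,0,0,0,0.035]

```text
time: 45.65
ee_pos: [0.5584, -0.0241, 0.2623]
eef_rot: [[-0.752, 0.659, 0.0], [0.659, 0.752, 0.0], [0.0, 0.0, -1.0]]
force: [0.0, 0.6, 0.9]
grip_width: 0.409
grasp_force: 0.0
```

```bash
python3 - <<'E'
from h import *
s=observe();print(cl(s["ee_pos"]),s["qpos"].round(2))
c=calibration("wrist");im=get_image("wrist");a=.134;M=np.array([[np.cos(a),-np.sin(a)],[np.sin(a),np.cos(a)]])
print(proj(c,[[.5583,-.0252,.129]]));goto([.5583,-.0252,.180],.134+np.pi-np.radians(49))
cv2.imwrite("pics/w12.png",im[100:330,150:400])
E
```

```text
[2.27036365e-04 1.09197363e-03 2.62305580e-01] [-0.25  0.42  1.46  0.    1.26 -1.1 ]
[[273.87881138 229.8101934 ]]
t45.7 turn deg(tool) [ 0.  -0.   0.1] shift in target axes [-0.0007 -0.0009  0.0823] in present [-0.0007 -0.0009  0.0823]
```

View pics/w12.png

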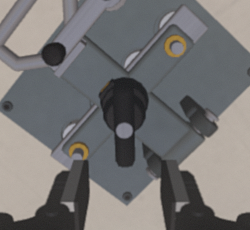

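Wing now lies along the tool x axis at crop (123,130), and the hub is centred. Next: grip the wing and turn it.

Emit:
carry_out:
  plan:
    - [0,0,0,-0.0007,-0.0009,0.03,0.035]
    - [0,0,0,0,0,0.03,0.035]
    - [0,0,0,0,0,0.015,0.035]
    - [0,0,0,0,0,0.007,0.035]
    - [0,0,0,0,0,0,0.035]
    - [0,0,0,0,0,0,0]
    - [0,0,0,0,0,0,0]
    - [0,0,0,0,0,0,0]
    - [0,0,0,0,0,0,0]
    - [0,0,0,0,0,0,0]

```text
time: 46.7
ee_pos: [0.5587, -0.0253, 0.1811]
eef_rot: [[-0.751, 0.66, 0.002], [0.66, 0.751, -0.0], [-0.002, 0.001, -1.0]]
force: [0.9, 1.2, 5.2]
grip_width: 0.146
grasp_force: 62.4
```

```bash
cat >> h.py <<'E'
def brass(im,c,x0=-.06,x1=0,w=.012,z=.095):
    """brass pixels in the front region of the boss; returns count & front-most clamp x on plane z"""
    a=.134;M=np.array([[np.cos(a),-np.sin(a)],[np.sin(a),np.cos(a)]]);o=np.array([.5583,-.0252])
    P=proj(c,[[*(o+M@[x,y]),z] for x,y in((x0,-w),(x0,w),(x1,w),(x1,-w))])
    h=cv2.cvtColor(im,cv2.COLOR_BGR2HSV)
    m=((h[...,0]>8)&(h[...,0]<32)&(h[...,1]>110)&(h[...,2]>60)).astype(np.uint8)*255
    k=np.zeros_like(m);cv2.fillConvexPoly(k,P.astype(np.int32),255);n=cv2.findNonZero(m&k)
    if n is None: return 0
    n=n.reshape(-1,2);X=np.array([cl(q)[:2] for q in onz(c,n,z)])
    return len(n),n.mean(0).round(1),X.min(0).round(4),X.max(0).round(4)
E
python3 - <<'E'
from h import *
s=observe();print(cl(s["ee_pos"]),s["force"].round(1),s["torque"].round(3),s["grip_width"]*.0854,s["grasp_force"])
print("w11",brass(cv2.imread("pics/w11.png"),np.load("w11.npy",allow_pickle=True).item()))
for n in("scene","wrist"): print(n,brass(get_image(n),calibration(n)))
E
```

```text
[ 4.14892039e-04 -1.73751255e-04  1.81137984e-01] [0.9 1.2 5.2] [ 0.208 -0.286  0.064] 0.012508907573352034 62.354135513305664
w11 (16, array([272.5, 177.1]), array([-0.027 , -0.0047]), array([-0.0262,  0.0049]))
scene 0
wrist (35, array([246.7, 221.7]), array([-0.0265,  0.0036]), array([-0.0254,  0.012 ]))
```

Emit:
carry_out:
  plan:
    - [0,0,8.5,0,0,0.0002,0]
    - [0,0,8.5,0,0,0.0002,0]
    - [0,0,8.5,0,0,0.0002,0]
    - [0,0,8.5,0,0,0.0002,0]
    - [0,0,8.5,0,0,0.0002,0]
    - [0,0,8.5,0,0,0.0002,0]
    - [0,0,8.5,0,0,0.0002,0]
    - [0,0,8.5,0,0,0.0002,0]
    - [0,0,8.5,0,0,0.0002,0]
    - [0,0,8.5,0,0,0.0002,0]
    - [0,0,8.5,0,0,0.0002,0]
    - [0,0,8.5,0,0,0.0002,0]
    - [0,0,8.5,0,0,0.0002,0]
    - [0,0,8.5,0,0,0.0002,0]
    - [0,0,8.5,0,0,0.0002,0]
    - [0,0,8.5,0,0,0.0002,0]
    - [0,0,8.5,0,0,0.0002,0]
    - [0,0,8.5,0,0,0.0002,0]
    - [0,0,0,0,0,0,0]
    - [0,0,0,0,0,0,0]

```text
time: 48.8
ee_pos: [0.5587, -0.0251, 0.1789]
eef_rot: [[0.969, -0.247, 0.002], [-0.247, -0.969, -0.0], [0.002, -0.0, -1.0]]
force: [-3.3, 3.7, 18.8]
grip_width: 0.151
grasp_force: 64.4
```

```bash
python3 - <<'E'
from h import *
s=observe();R=s["eef_rot"];print(cl(s["ee_pos"]),s["force"].round(1),s["torque"].round(3),s["grip_width"]*.0854,s["grasp_force"],s["qpos"].round(2))
yc=np.degrees(np.arctan2(R[1,0],R[0,0])-.134)%180;print("wing cw from clamp x, deg mod180",(-yc)%180)
print(brass(get_image("wrist"),calibration("wrist")))
E
```

```text
[4.18906730e-04 2.93914914e-05 1.78929265e-01] [-3.3  3.7 18.8] [ 0.599  0.746 -0.054] 0.012857936858720331 64.36684727668762 [-0.25  0.51  1.55  0.    1.08  1.57]
wing cw from clamp x, deg mod180 21.99550339158037
0
```

Knob is now at about 3.5 rad (turned 153°). I'll unload, release, spin back 180° and regrip.

Emit:
carry_out:
  plan:
    - [0,0,0,0,0,-0.0014,0]
    - [0,0,0,0,0,0,0.035]
    - [0,0,0,0,0,0,0.035]
    - [0,0,0,0,0,0,0.035]
    - [0,0,0,0,0,-0.03,0.035]
    - [0,0,0,0,0,-0.05,0.035]
    - [0,0,-8.5,0,0,0,0.035]
    - [0,0,-8.5,0,0,0,0.035]
    - [0,0,-8.5,0,0,0,0.035]
    - [0,0,-8.5,0,0,0,0.035]
    - [0,0,-8.5,0,0,0,0.035]
    - [0,0,-8.5,0,0,0,0.035]
    - [0,0,-8.5,0,0,0,0.035]
    - [0,0,-8.5,0,0,0,0.035]
    - [0,0,-8.5,0,0,0,0.035]
    - [0,0,-8.5,0,0,0,0.035]

```text
time: 50.45
ee_pos: [0.5582, -0.0254, 0.2578]
eef_rot: [[0.325, 0.946, -0.001], [0.946, -0.325, 0.0], [-0.0, -0.001, -1.0]]
force: [0.6, 0.5, -0.0]
grip_width: 0.405
grasp_force: 0.0
```

Emit:
carry_out:
  plan:
    - [0,0,-8.5,0,0,0,0.035]
    - [0,0,-8.5,0,0,0,0.035]
    - [0,0,-8.5,0,0,0,0.035]
    - [0,0,-8.5,0,0,0,0.035]
    - [0,0,-8.5,0,0,0,0.035]
    - [0,0,-8.5,0,0,0,0.035]
    - [0,0,-8.5,0,0,0,0.035]
    - [0,0,-8.5,0,0,0,0.035]
    - [0,0,-8.5,0,0,0,0.035]
    - [0,0,-8.5,0,0,0,0.035]
    - [0,0,-8.5,0,0,0,0.035]
    - [0,0,-1.5,0,0,0,0.035]
    - [0,0,0,0,0,0,0.035]
    - [0,0,0,0,0,0,0.035]

```text
time: 51.85
ee_pos: [0.5582, -0.0254, 0.258]
eef_rot: [[-0.968, 0.25, -0.0], [0.25, 0.968, 0.0], [0.0, -0.0, -1.0]]
force: [-0.8, 0.0, -0.3]
grip_width: 0.408
grasp_force: 0.0
```

```bash
python3 - <<'E'
from h import *
s=observe();R=s["eef_rot"];print(cl(s["ee_pos"]),s["force"].round(1),s["qpos"].round(2))
print("wing deg",-(np.degrees(np.arctan2(R[1,0],R[0,0])-.134))%180)
w=get_image("wrist");c=calibration("wrist");cv2.imwrite("pics/w13.png",w);np.save("w13.npy",c,allow_pickle=True);print(brass(w,c))
# knob wing axis: dark pixels on plane z=.128 around hub
a=.134;M=np.array([[np.cos(a),-np.sin(a)],[np.sin(a),np.cos(a)]])
g=w.max(2);u,v=proj(c,[[.5583,-.0252,.126]])[0]
m=(g<60).astype(np.uint8);ys,xs=np.nonzero(m);k=np.hypot(xs-u,ys-v)<48
X=np.array([cl(q)[:2] for q in onz(c,np.c_[xs[k],ys[k]].astype(float),.127)]);X-=X.mean(0);e,V=np.linalg.eigh(X.T@X/len(X));print(len(X),np.sqrt(e),"axis cw deg",-np.degrees(np.arctan2(V[1,1],V[0,1]))%180)
E
```

```text
[-7.66296911e-05 -1.42134411e-04  2.58022086e-01] [-0.8  0.  -0.3] [-0.26  0.42  1.46 -0.    1.26 -1.57]
wing deg 22.153649502171618
(21, array([265., 181.]), array([-0.027 , -0.0019]), array([-0.0258,  0.0076]))
2574 [0.00886644 0.01683822] axis cw deg 20.38738012983444
```

Emit:
carry_out:
  plan:
    - [0,0,0,0,0,0.035,0.035]
    - [0,0,0,0,0,0.03,0.035]
    - [0,0,0,0,0,0.013,0.035]
    - [0,0,0,0,0,0,0.035]
    - [0,0,0,0,0,0,0]
    - [0,0,0,0,0,0,0]
    - [0,0,0,0,0,0,0]
    - [0,0,0,0,0,0,0]
    - [0,0,0,0,0,0,0]

```text
time: 52.8
ee_pos: [0.5589, -0.0252, 0.1818]
eef_rot: [[-0.969, 0.247, 0.003], [0.247, 0.969, -0.0], [-0.003, 0.0, -1.0]]
force: [-0.0, 3.2, 6.9]
grip_width: 0.148
grasp_force: 60.7
```

```bash
cat > k.py <<'E'
from h import *
s=observe();R=s["eef_rot"];print(s["time"],cl(s["ee_pos"]).round(4),s["force"].round(1),s["torque"].round(3),s["grip_width"]*.0854,s["grasp_force"].round(0),"j6",s["qpos"][5].round(2),"wing deg",-(np.degrees(np.arctan2(R[1,0],R[0,0])-.134))%180)
w=get_image("wrist");print(brass(w,calibration("wrist")))
E
python3 k.py
```

```text
Traceback (most recent call last):
  File "k.py", line 2, in <module>
    s=observe();R=s["eef_rot"];print(s["time"],cl(s["ee_pos"]).round(4),s["force"].round(1),s["torque"].round(3),s["grip_width"]*.0854,s["grasp_force"].round(0),"j6",s["qpos"][5].round(2),"wing deg",-(np.degrees(np.arctan2(R[1,0],R[0,0])-.134))%180)
                                                                                                                                       ^^^^^^^^^^^^^^^^^^^^^^
AttributeError: 'float' object has no attribute 'round'
```

Emit:
carry_out:
  plan:
    - [0,0,0,0,0,-0.001,0]
    - [0,0,8.5,0,0,0,0]
    - [0,0,8.5,0,0,0,0]
    - [0,0,8.5,0,0,0,0]
    - [0,0,8.5,0,0,0,0]
    - [0,0,8.5,0,0,0,0]
    - [0,0,0,0,0,0,0]

```text
time: 53.5
ee_pos: [0.5588, -0.0254, 0.1819]
eef_rot: [[-0.546, 0.838, 0.002], [0.838, 0.546, -0.0], [-0.001, 0.002, -1.0]]
force: [2.8, 1.3, 2.6]
grip_width: 0.142
grasp_force: 60.1
```

```bash
sed -i 's/\.round(0)//' k.py; python3 k.py
```

```text
53.5 [ 0.0005 -0.0002  0.1819] [2.8 1.3 2.6] [ 0.201 -0.431 -0.085] 0.012134693705365684 60.12093901634216 j6 -0.83 wing deg 64.5712490726508
(23, array([241.5, 230. ]), array([-0.0237,  0.005 ]), array([-0.0228,  0.0123]))
```

Emit:
carry_out:
  plan:
    - [0,0,8.5,0,0,0,0]
    - [0,0,8.5,0,0,0,0]
    - [0,0,8.5,0,0,0,0]
    - [0,0,8.5,0,0,0,0]
    - [0,0,0,0,0,0,0]

```text
time: 54.05
ee_pos: [0.5588, -0.0254, 0.1818]
eef_rot: [[0.012, 1.0, 0.002], [1.0, -0.012, -0.0], [-0.0, 0.002, -1.0]]
force: [3.8, 1.6, 4.4]
grip_width: 0.146
grasp_force: 60.4
```

```bash
python3 k.py
```

```text
54.05 [ 0.0004 -0.0002  0.1818] [3.8 1.6 4.4] [ 0.218 -0.396 -0.034] 0.012479044047078254 60.438523292541504 j6 -0.24 wing deg 98.36914105614385
0
```

Emit:
carry_out:
  plan:
    - [0,0,8.5,0,0,0,0]
    - [0,0,8.5,0,0,0,0]
    - [0,0,8.5,0,0,0,0]
    - [0,0,0,0,0,0,0]

```text
time: 54.5
ee_pos: [0.5587, -0.0254, 0.1818]
eef_rot: [[0.441, 0.897, 0.002], [0.897, -0.441, -0.0], [0.001, 0.002, -1.0]]
force: [2.7, 2.0, 5.9]
grip_width: 0.149
grasp_force: 60.6
```

```bash
python3 k.py; python3 - <<'E'
from h import *
for n in("scene","top"):
    im=get_image(n);c=calibration(n);print(n,brass(im,c));cv2.imwrite(f"pics/{n}14.png",im)
E
```

```text
54.5 [ 0.0004 -0.0002  0.1818] [2.7 2.  5.9] [ 0.255 -0.416 -0.029] 0.012756279126158943 60.620166063308716 j6 0.2 wing deg 123.84960711774676
(207, array([236.5, 264.6]), array([-0.0238,  0.0051]), array([-0.0134,  0.0127]))
scene 0
top 0
```

Emit:
carry_out:
  plan:
    - [0,0,0,0,0,0,0.035]
    - [0,0,0,0,0,0,0.035]
    - [0,0,0,0,0,0,0.035]
    - [0,0,0,0,0,-0.03,0.035]
    - [0,0,0,0,0,-0.05,0.035]
    - [0,0,-8.3,0,0,0,0.035]
    - [0,0,-8.3,0,0,0,0.035]
    - [0,0,-8.3,0,0,0,0.035]
    - [0,0,-8.3,0,0,0,0.035]
    - [0,0,-8.3,0,0,0,0.035]
    - [0,0,-8.3,0,0,0,0.035]
    - [0,0,-8.3,0,0,0,0.035]
    - [0,0,-8.3,0,0,0,0.035]
    - [0,0,-8.3,0,0,0,0.035]
    - [0,0,-8.3,0,0,0,0.035]
    - [0,0,-8.3,0,0,0,0.035]
    - [0,0,-8.3,0,0,0,0.035]
    - [0,0,-8.3,0,0,0,0.035]
    - [0,0,-8.3,0,0,0,0.035]
    - [0,0,-8,0,0,0,0.035]

```text
time: 56.65
ee_pos: [0.5581, -0.0254, 0.2608]
eef_rot: [[-0.989, -0.145, -0.001], [-0.145, 0.989, 0.0], [0.001, 0.0, -1.0]]
force: [0.4, -0.0, 0.7]
grip_width: 0.411
grasp_force: 0.0
```

```bash
python3 k.py; python3 - <<'E'
from h import *
w=get_image("wrist");c=calibration("wrist");cv2.imwrite("pics/w15.png",w);np.save("w15.npy",c,allow_pickle=True)
h=cv2.cvtColor(w,cv2.COLOR_BGR2HSV);m=((h[...,0]>8)&(h[...,0]<32)&(h[...,1]>110)&(h[...,2]>60)).astype(np.uint8)
n,_,st,ce=cv2.connectedComponentsWithStats(m)
for k in range(1,n):
    if st[k,4]>8: print(st[k],ce[k].round())
E
```

```text
56.65 [-3.000e-04 -1.000e-04  2.608e-01] [ 0.4 -0.   0.7] [-0.005  0.022  0.041] 0.03511621783698049 0.0 j6 -1.97 wing deg 179.36649706963127
(251, array([274.9, 172. ]), array([-0.0379, -0.0058]), array([-0.0259,  0.0052]))
[   0   55   51   71 2027] [27. 92.]
[  7 105   6   5  10] [  9. 107.]
[267 164  16  17 253] [275. 172.]
[191 191  21  21 179] [202. 199.]
[338 194  21  20 175] [347. 201.]
[542 353  11  11  53] [547. 357.]
[  0 385  33  20 433] [ 15. 394.]
```

Tab is out: its front went from -27 to -38 mm, at a knob angle of about 5.3 rad. Retreat, then a last check.

Emit:
carry_out:
  plan:
    - [0,0,0,0,0,-0.03,0.035]
    - [0,0,0,0,0,-0.03,0.035]
    - [0,0,0,0,0,0,0.035]
    - [0,0,0,0,0,0,0.035]

```text
time: 57.15
ee_pos: [0.5582, -0.0253, 0.321]
eef_rot: [[-0.991, -0.135, 0.0], [-0.135, 0.991, -0.0], [-0.0, -0.0, -1.0]]
force: [0.2, 0.3, -0.4]
grip_width: 0.405
grasp_force: 0.0
```

```bash
python3 - <<'E'
from h import *
a=.134;M=np.array([[np.cos(a),-np.sin(a)],[np.sin(a),np.cos(a)]]);o=np.array([.5583,-.0252])
for n in("w11","w15"):
    im=cv2.imread(f"pics/{n}.png");c=np.load(n+".npy",allow_pickle=True).item()
    u,v=proj(c,[[*(o+M@[-.067,0]),.1]])[0];g=im.max(2);ys,xs=np.nonzero(g<55);k=np.hypot(xs-u,ys-v)<18
    print(n,"latch grip clamp xy",cl(onz(c,[[xs[k].mean(),ys[k].mean()]],.095)[0])[:2].round(4),k.sum())
b=get_image("top");c=calibration("top");d=cv2.absdiff(b,cv2.imread("pics/top3.png")).max(2)
P=proj(c,[[.466,.289,.01],[.508,-.282,.019],[.72,-.28,.05],[.385,-.166,.01],[.391,-.101,.014],[.375,-.272,.014],[.696,-.399,.006]])
print([int(d[int(v)-6:int(v)+7,int(u)-6:int(u)+7].max()) for u,v in P])
print(observe()["time"],hand_in())
E
```

```text
w11 latch grip clamp xy [-0.0683  0.0001] 394
w15 latch grip clamp xy [-0.0682  0.0009] 395
[58, 9, 12, 7, 7, 9, 14]
the job is handed in; nothing more can be done
57.2 None
```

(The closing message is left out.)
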